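Swing out and lock the parts tray, sort salvaged parts into it, park and relock it

TASK

Swing the parts tray out from under its clear hood to its working position in front of you and lock it there, put every black control knob on the bench into its orange cup and every yellow relay into its blue cup, then swing the tray back under the hood and lock it there again. To move the tray each time, pull up its red lock plunger and twist it so that it stays out by itself, let go of it, swing the tray all the way with the plunger still held out, then twist the plunger back so that it drops fully into its notch. Leave the other things on the bench where they are.

Things in the scene. Friction and masses are not known exactly. Their poses are not given: they have to be found in the camera images.
- station: Fixed swing-tray station: round grey base plate 210 mm across, 12 mm thick, round a vertical pivot. Origin: on the pivot axis at bench level. Its y axis points from the pivot to the parked tray, its -x axis to the tray's working place. A grey bracket (80 mm tall) carries the lock plunger at (-45, -45) mm above the toothed rim of the tray's disc.
- hood (a point): Middle of the roof of the station's fixed clear dust hood over the parked tray: roof 187 x 130 mm, top 94 mm and underside 90 mm above the bench, walls on its station +y and +x sides, open at -x. The cups cannot be filled under it; filled cups pass below it (64 mm above the cup floors).
- tray (a joint): Angle of the swing tray about the pivot, rad, counter-clockwise from above. 0 = parked under the hood, 1.50 = working position in front of the robot. The plunger has a locking notch at both (it finds the notch within about 0.03 rad either way); end stops at -0.05 and 1.57. Swings with light friction (under 2 N at the handle), stays where left; with the plunger in a notch it does not turn.
- tray_handle (a point): Red-sleeved upright round post, 15 mm across, free-standing on the leading edge of the tray at 204 mm from the pivot axis (parked: at (-105, 175) mm in station axes), for swinging the tray. The point lies on its axis 128 mm above the bench, 9 mm below the flat top (137 mm); the red sleeve reaches from 101 mm to the top. It moves on a horizontal circle about the pivot (station).
- orange_cup (a point): Centre of the inner floor (26 mm above the bench) of the orange open cup on the tray: inside 76 x 82 mm, walls 4 mm, rim 42 mm above the inner floor (68 mm above the bench). Axes turn with the tray: x across the two cups (76 mm side), y away from the pivot (82 mm side).
- blue_cup (a point): Centre of the inner floor of the blue open cup, beside the orange one (88 mm centre to centre); same size, height and axes.
- plunger (a joint): Height of the spring lock plunger, m, upward. 0 = pin fully down in a notch; 0.014 to 0.016 = held out, its cross pin resting on the slotted collar; about 0.010 = pin resting on the tooth between notches (not locked); 0.024 = upper stop. A spring pulls it down, about 6 N at the bottom and 10 N at the top.
- plunger_twist (a joint): Turn of the plunger's grip, rad, counter-clockwise from above. 0 = cross pin in line with the slot (the plunger drops); to twist, first lift by at least 0.017 m; from about 0.6 to the stop at 1.40 the cross pin rests on the collar and holds the plunger out. Light friction keeps the angle.
- plunger_grip (a point): Centre of the plunger's red bar grip: 44 mm long (its x axis), 12 mm thick (y), 22 mm tall; 119 mm above the bench when fully down, it rises and turns with the plunger. Free space of 12 mm below it, then the collar (26 mm across).
- notebook: Bystander: fixed white pad 100 x 150 x 12 mm, origin under its centre.
- knob0: Round black control knob, 34 mm across, 22 mm tall, grey cap with white mark, standing on its base; origin at the centre of its underside, z up. 20 to 42 g. May be absent. Belongs in the orange cup.
- relay0: Yellow block relay with a black foot and a white label on top, 30 x 24 x 36 mm (x, y, z), standing; origin at the centre of its underside. 28 to 56 g. May be absent. Belongs in the blue cup.
- knob1: Round black control knob, 34 mm across, 22 mm tall, grey cap with white mark, standing on its base; origin at the centre of its underside, z up. 20 to 42 g. May be absent. Belongs in the orange cup.
- relay1: Yellow block relay with a black foot and a white label on top, 30 x 24 x 36 mm (x, y, z), standing; origin at the centre of its underside. 28 to 56 g. May be absent. Belongs in the blue cup.
- knob2: Round black control knob, 34 mm across, 22 mm tall, grey cap with white mark, standing on its base; origin at the centre of its underside, z up. 20 to 42 g. May be absent. Belongs in the orange cup.
- relay2: Yellow block relay with a black foot and a white label on top, 30 x 24 x 36 mm (x, y, z), standing; origin at the centre of its underside. 28 to 56 g. May be absent. Belongs in the blue cup.
- heatsink: Bystander among the parts: finned aluminium heat sink 32 x 26 x 22 mm, loose; origin under its centre.
- solder_reel: Bystander among the parts: small bare metal reel (ring) 36 mm across, 22 mm tall, loose; origin under its centre.
- driver: Bystander: orange-handled screwdriver 190 mm long, lying at the near right.
- meter: Bystander: yellow hand multimeter 85 x 165 x 36 mm, lying at the right.
- flux_jar: Bystander: amber jar 48 mm across, 60 mm tall, at the right behind the parts.

How it is judged (in metres and radians):
On the way, in this order (a step that is already met when the one before it is completed fails the run):
1. the plunger is pulled and twisted and stays out with nobody holding it, the tray still parked (value of joint plunger above 0.012 m and value of joint plunger_twist above 0.5 rad and distance between the grasp point and plunger_grip above 0.04 m and value of joint tray below 0.3 rad), for 0.2 s.
2. the tray is swung out to its working position with the plunger held out (value of joint tray above 1.4 rad and value of joint plunger above 0.012 m), for 0.2 s.
3. the plunger is twisted back and down in its notch, the tray locked in the working position (value of joint plunger below 0.003 m and value of joint plunger_twist below 0.3 rad and value of joint tray between 1.44 and 1.56 rad), for 0.2 s.
4. every knob is in the orange cup and every relay in the blue cup, the tray still locked in the working position (all of step 3 and x of knob0 in the frame of orange_cup between -0.042 and 0.042 m and y of knob0 in the frame of orange_cup between -0.045 and 0.045 m and z of knob0 in the frame of orange_cup between -0.006 and 0.045 m and linear speed of each of knob0, knob1, knob2, relay0, relay1, relay2 below 0.03 m/s and x of knob1 in the frame of orange_cup between -0.042 and 0.042 m and y of knob1 in the frame of orange_cup between -0.045 and 0.045 m and z of knob1 in the frame of orange_cup between -0.006 and 0.045 m and x of knob2 in the frame of orange_cup between -0.042 and 0.042 m and y of knob2 in the frame of orange_cup between -0.045 and 0.045 m and z of knob2 in the frame of orange_cup between -0.006 and 0.045 m and x of relay0 in the frame of blue_cup between -0.042 and 0.042 m and y of relay0 in the frame of blue_cup between -0.045 and 0.045 m and z of relay0 in the frame of blue_cup between -0.006 and 0.045 m and x of relay1 in the frame of blue_cup between -0.042 and 0.042 m and y of relay1 in the frame of blue_cup between -0.045 and 0.045 m and z of relay1 in the frame of blue_cup between -0.006 and 0.045 m and x of relay2 in the frame of blue_cup between -0.042 and 0.042 m and y of relay2 in the frame of blue_cup between -0.045 and 0.045 m and z of relay2 in the frame of blue_cup between -0.006 and 0.045 m), for 0.2 s.
5. the plunger is again pulled and twisted and stays out with nobody holding it, the tray not yet swung back (value of joint plunger above 0.012 m and value of joint plunger_twist above 0.5 rad and distance between the grasp point and plunger_grip above 0.04 m and value of joint tray above 1.2 rad), for 0.2 s.
6. the tray is swung back under the hood with the plunger held out (value of joint tray below 0.1 rad and value of joint plunger above 0.012 m), for 0.2 s.
7. the plunger is twisted back and down in its notch, the tray locked under the hood (value of joint plunger below 0.003 m and value of joint plunger_twist below 0.3 rad and value of joint tray between -0.06 and 0.06 rad), for 0.2 s.
At the end, for the whole second after the job is handed in: The tray is back under the hood and locked (-0.06 to 0.06 rad, plunger within 3 mm of fully down, its grip twisted back to under 0.3 rad); every knob present lies inside the orange cup and every relay present inside the blue cup, at rest (all of step 7 and x of knob0 in the frame of orange_cup between -0.042 and 0.042 m and y of knob0 in the frame of orange_cup between -0.045 and 0.045 m and z of knob0 in the frame of orange_cup between -0.006 and 0.045 m and linear speed of each of knob0, knob1, knob2, relay0, relay1, relay2 below 0.03 m/s and x of knob1 in the frame of orange_cup between -0.042 and 0.042 m and y of knob1 in the frame of orange_cup between -0.045 and 0.045 m and z of knob1 in the frame of orange_cup between -0.006 and 0.045 m and x of knob2 in the frame of orange_cup between -0.042 and 0.042 m and y of knob2 in the frame of orange_cup between -0.045 and 0.045 m and z of knob2 in the frame of orange_cup between -0.006 and 0.045 m and x of relay0 in the frame of blue_cup between -0.042 and 0.042 m and y of relay0 in the frame of blue_cup between -0.045 and 0.045 m and z of relay0 in the frame of blue_cup between -0.006 and 0.045 m and x of relay1 in the frame of blue_cup between -0.042 and 0.042 m and y of relay1 in the frame of blue_cup between -0.045 and 0.045 m and z of relay1 in the frame of blue_cup between -0.006 and 0.045 m and x of relay2 in the frame of blue_cup between -0.042 and 0.042 m and y of relay2 in the frame of blue_cup between -0.045 and 0.045 m and z of relay2 in the frame of blue_cup between -0.006 and 0.045 m); the robot touches nothing.
It fails at once if a bystander is pushed more than 50 mm from its place (distance of any of heatsink, solder_reel, driver, meter, flux_jar from where it was at the start of the episode above 0.05 m).
Of knob0, knob1, knob2, relay0, relay1, relay2 only 3 to 4 are there at a start; the rules pass over those that are not, and their reading is None.
At some moment in a run one of knob0, knob1, knob2, relay0, relay1, relay2 may be knocked a few centimetres aside while the robot is not near it.
Once in a run the grip may slacken for a moment while it holds something.
It also fails if it takes over 208 s, if anything falls off the work surface, if the arm or the gripper's body presses on something with over 40 N, if the wrist force passes 120 N, or if a joint passes its speed limit or range.

ROBOT

A 6-joint arm with a two-finger parallel gripper is mounted at the origin on the work surface. World frame = base frame: x ahead of the robot, y to its left, z up, the work surface at z = 0. Lengths are in mm, angles in rad, forces in N, time in s.
With the tool pointing down it reaches from about 400 to 925 mm from the base axis. Payload 12.5 kg.
Tool frame: the origin (TCP) lies midway between the tips of the shut fingers; the grasp point (between the pads) lies 19 mm behind it (env.tcp_to_grasp is the distance from the TCP to the grasp point, in mm); z points along the fingers, y is the line along which they close (so a half turn about z gives the same grasp; the last joint's range is limited). The gripper opens to 95 mm and grips with 3 to 60 N. Pads are 20 mm wide; open, the fingers measure 119 mm over their backs; the gripper's body (75 mm by 180 mm) begins 59 mm behind the grasp point.
Start: joints at [1.237, 0.491, 1.559, -0, 1.092, -0.106], TCP at [141.128, 608.876, 214.661] pointing down, gripper open.
Joint ranges: [-3.1, 3.1], [-0.84, 2.19], [0.05, 2.79], [-1.13, 4.28], [0.06, 2.93], [-2.69, 2.69]. Speed limits (rad/s): [2.22, 2.22, 2.79, 3.14, 3.14, 3.14].

INTERFACE

Orientations are given as [roll, pitch, yaw] about the fixed x, y, z axes, in that order (R = Rz(yaw) Ry(pitch) Rx(roll)).
In Python, from cell import env gives the robot as it stands. The module is installed in compiled form; this text tells all that it offers.
- The arm moves only by the tool step_arm, never from a script. Its argument "plan" is a list that holds one entry, the list of rows, each a list of 5 numbers: the shift along the tool's x, y, z in mm, then the turn about the tool's z in degrees, then the opening, from -1 (shut) to 1 (fully open). A call has 1 to 8 rows; each row is the pose to reach, as a shift and turn from the pose commanded when the call began, along the tool's axes at that moment; what a row does not reach only later rows make up. A row lasts 1/12 s, in which the tool goes at most 41.7 mm and 7.16 degrees, less where a joint would pass 70% of its speed; a pose out of reach is approached as far as the arm can. A call with a gripper value outside its range is refused whole. The fingers move at their own pace and stop on an object; the grip force is fixed at half the most. Time passes only in rows, so rows that repeat a pose let the fingers close. It gives the time, the measured TCP pose, the force, the opening and the grip force at its end, in the units of the state.
- env.state(): the state, without advancing time (a new reading comes with each control period).
- env.read_camera(name): name is "scene" or "top" or "wrist"; returns the picture (400x640x3 uint8, blue, green, red); there is no depth.
- env.get_calibration(name): a dict with "K" (3x3 intrinsics, pixels), "extrinsics" (4x4, takes a point from world to camera coordinates). Camera axes: x right, y up, looking along -z (the intrinsics and any distortion apply to the point x, -y, -z); pixel columns grow to the right and rows downward; lengths in mm; the calibration is good to about 2 mm. The wrist camera is an equidistant fisheye: a pixel r from the principal point sees the ray r / f radians off the axis. A picture is of the moment at which its call begins: read the wrist's pose just before it. get_calibration takes no time and is no camera call; for the wrist camera it gives the pose at the moment of the call.
- env.job_done(): hands the job in; it is judged then, once.
The state is a dict: "t": time; "joints": joint angles; "qvel": joint speeds; "tau": joint torques, N m; "eef_pos": TCP position; "tcp_rot": TCP orientation; "ft_force": force on the tool from outside, world axes, zero at the start; "moment": the same for the moment, N m; "opening": opening from 0.0 (shut) to 1.0 (fully open); "grip_force": force on a finger pad.
Only numpy, scipy, OpenCV 4.12 (cv2) and the standard library are available. Lean on these libraries where they do the work, as an engineer would, in place of code of your own. Each camera call takes 0.05 s, during which the arm holds its last target. There are 200 camera calls.

## Working session

There is one attempt and no reset: what is moved stays moved. The work goes in short steps, Python scripts to look and compute and a tool call to move; the robot and the scene stay as the last step left them, time stands still between calls to the robot, and variables do not carry over. Pictures are saved under pics/ and viewed, at most 14 in all, crops included, and the job is handed in when it is done.

Besides the shell and the picture viewer there is one more tool, called after "Call:" as name([rows], argument=value, ...), one row to a line, values as JSON. step_arm: Moves the arm, as the interface text tells. Its arguments: {"type":"object","properties":{"plan":{"type":"array"}},"required":["plan"]}

```bash
mkdir -p pics
cat > h.py <<'E'
import numpy as np, cv2
from cell import env
def grab(cam,name,crop=None,scale=1):
    cal=env.get_calibration(cam); im=np.array(env.read_camera(cam))
    np.savez('pics/'+name+'.npz',im=im,K=cal['K'],E=cal['extrinsics'])
    save(im,name,crop,scale); return im
def save(im,name,crop=None,scale=1):
    if crop: x0,y0,x1,y1=crop; im=im[y0:y1,x0:x1]
    if scale!=1: im=cv2.resize(im,None,fx=scale,fy=scale,interpolation=cv2.INTER_CUBIC)
    cv2.imwrite('pics/'+name+'.png',im)
def cal(cam,name=None):
    if name: d=np.load('pics/'+name+'.npz'); return np.array(d['K']),np.array(d['E'])
    c=env.get_calibration(cam); return np.array(c['K']),np.array(c['extrinsics'])
def pix2w(cam,u,v,z,name=None):
    K,E=cal(cam,name); x=(u-K[0,2])/K[0,0]; y=(v-K[1,2])/K[1,1]
    if cam=='wrist':
        r=np.hypot(x,y); s=np.sin(r)/r if r>1e-9 else 1; d=np.array([x*s,y*s,np.cos(r)])
    else: d=np.array([x,y,1.])
    d=np.array([d[0],-d[1],-d[2]]); R=E[:3,:3]; c=-R.T@E[:3,3]; d=R.T@d
    return c+d*(z-c[2])/d[2]
def w2pix(cam,p,name=None):
    K,E=cal(cam,name); q=E[:3,:3]@np.asarray(p,float)+E[:3,3]; q=np.array([q[0],-q[1],-q[2]])
    if cam=='wrist':
        r=np.hypot(q[0],q[1]); t=np.arctan2(r,q[2]); x,y=q[:2]/max(r,1e-9)*t
    else: x,y=q[:2]/q[2]
    return np.array([K[0,0]*x+K[0,2],K[1,1]*y+K[1,2]])
def st():
    s=env.state(); print({k:np.round(s[k],3).tolist() for k in ('t','joints','eef_pos','tcp_rot','ft_force','opening','grip_force')}); return s
E
python3 - <<'E'
from h import *
st(); grab('scene','s0'); grab('top','t0')
for c in('scene','top'):
    print(env.get_calibration(c))
E
```

```text
{'t': 0.0, 'joints': [1.237, 0.492, 1.559, -0.0, 1.092, -0.106], 'eef_pos': [141.054, 608.634, 214.066], 'tcp_rot': [-3.141, -0.0, 2.914], 'ft_force': [-0.172, -0.387, 1.999], 'opening': 1.001, 'grip_force': 0.0}
{'K': array([[416.36089425,   0.        , 324.52320726],
       [  0.        , 416.36089425, 206.83673012],
       [  0.        ,   0.        ,   1.        ]]), 'extrinsics': array([[ 8.46693723e-01,  5.32063978e-01,  4.20273283e-03,
        -3.97214321e+02],
       [-4.23695785e-01,  6.69423290e-01,  6.10208440e-01,
         2.08742741e+02],
       [ 3.21856522e-01, -5.18440336e-01,  7.92229763e-01,
        -1.71552903e+03],
       [ 0.00000000e+00,  0.00000000e+00,  0.00000000e+00,
         1.00000000e+00]])}
{'K': array([[457.1380734 ,   0.        , 321.73693016],
       [  0.        , 457.1380734 , 202.52262763],
       [  0.        ,   0.        ,   1.        ]]), 'extrinsics': array([[-1.06205226e-02, -9.99621399e-01, -2.53823443e-02,
        -4.85725872e+01],
       [ 9.84479623e-01, -1.48998200e-02,  1.74865283e-01,
        -5.31712065e+02],
       [-1.75177271e-01, -2.31312401e-02,  9.84265142e-01,
        -1.44143457e+03],
       [ 0.00000000e+00,  0.00000000e+00,  0.00000000e+00,
         1.00000000e+00]])}
```

View pics/t0.png

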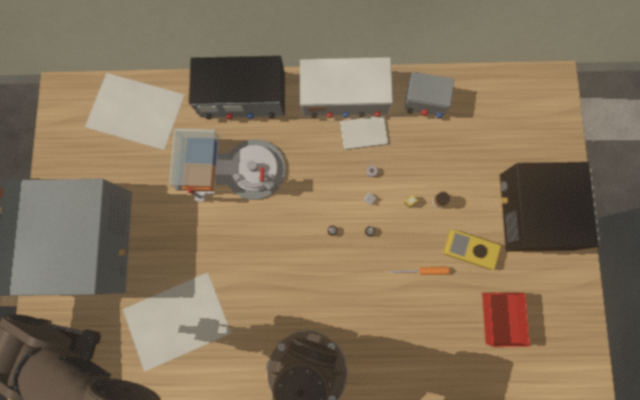

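View pics/s0.png

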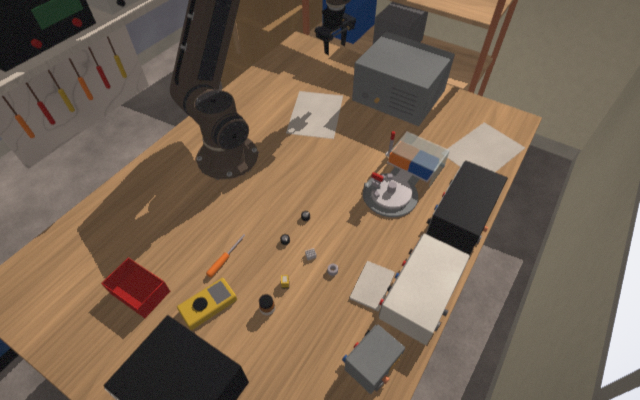

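Top view: the station is around (255,170), with the hood to its left at (195,160). The knobs are near (332,231) and (370,231), and the relay is near (411,201). I'll enlarge the station and the parts.

Run:
```python
from h import *
im=np.load('pics/t0.npz')['im']
a=cv2.resize(im[120:210,160:295],None,fx=5.9,fy=5.9,interpolation=cv2.INTER_CUBIC)
b=cv2.resize(im[155:245,320:455],None,fx=5.9,fy=5.9,interpolation=cv2.INTER_CUBIC)
cv2.imwrite('pics/ta.png',a)
for n,u,v,z in [('knob',332,231,22),('knob',370,231,22),('relay',411,201,36),('hs',370,199,22),('reel',372,171,22),('pivot?',254,170,12),('grip',263,175,130),('handle',200,197,137),('jar',442,199,60)]:
    print(n,np.round(pix2w('top',u,v,z,'t0')))
d=np.load('pics/s0.npz')['im']
print(np.round(pix2w('scene',305,216,22,'s0')),np.round(pix2w('scene',285,239,22,'s0')))
s=cv2.resize(d[120:220,340:460],None,fx=6,fy=6,interpolation=cv2.INTER_CUBIC); cv2.imwrite('pics/sa.png',s)
```

```text
knob [440. -87.  22.]
knob [ 439. -211.   22.]
relay [ 534. -347.   36.]
hs [ 545. -214.   22.]
reel [ 640. -224.   22.]
pivot? [652. 174.  12.]
grip [606. 125. 130.]
handle [538. 317. 137.]
jar [ 534. -442.   60.]
[447. -98.  22.] [ 444. -217.   22.]
```

View pics/ta.png

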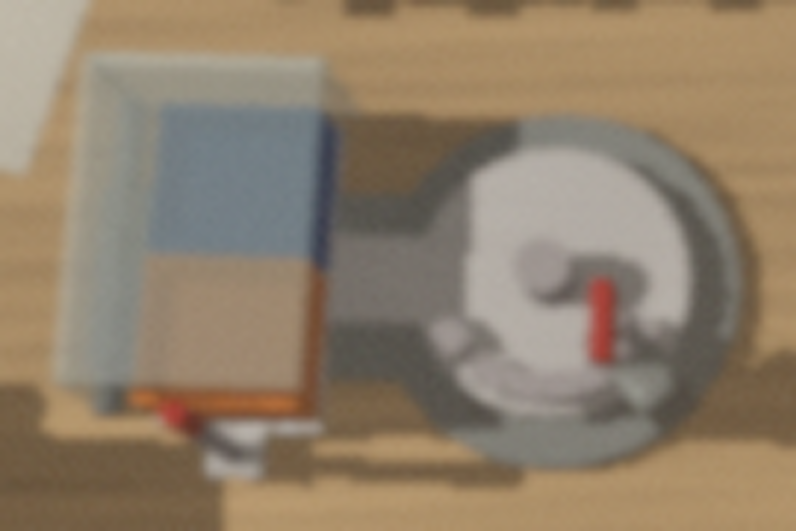

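View pics/sa.png

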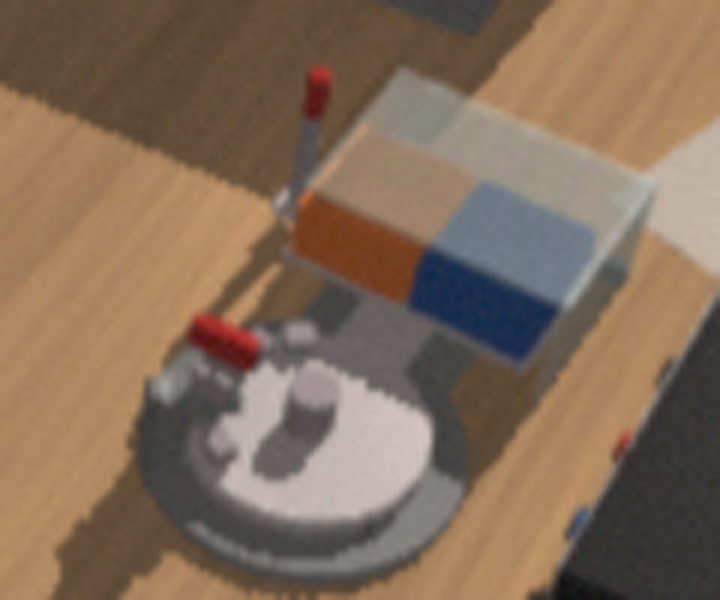

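Top crop: the grip is at (601,320), the handle tip at (172,412), and the plate spans x 415–748 and y 115–468. Scene crop: the grip is at (226,342) and the handle top at (319,73). Next I fit the station pose.

```bash
cat > fit.py <<'E'
from h import *
from scipy.optimize import least_squares
obs=[('top','t0',(160+601/5.9,120+320/5.9),(-45,-45,130)),('top','t0',(160+172/5.9,120+412/5.9),(-105,175,130)),
('top','t0',(160+581/5.9,120+291/5.9),(0,0,12)),('top','t0',(160+546/5.9,120+272/5.9),None),
('scene','s0',(340+226/6,120+342/6),(-45,-45,119)),('scene','s0',(340+319/6,120+78/6),(-105,175,134)),('scene','s0',(340+302/6,120+450/6),(0,0,12))]
obs=[o for o in obs if o[3]]
def T(s,p):
    c,n=np.cos(s[2]),np.sin(s[2]); return np.array([s[0]+c*p[0]-n*p[1],s[1]+n*p[0]+c*p[1],p[2]])
def f(s): return np.concatenate([w2pix(c,T(s,p),n)-np.array(uv) for c,n,uv,p in obs])
if __name__=='__main__':
    r=least_squares(f,[652,174,0],loss='soft_l1'); print(r.x.round(3),r.fun.round(1).reshape(-1,2).tolist())
    for n,p in [('grip',(-45,-45,119)),('handle',(-105,175,128))]: print(n,T(r.x,p).round(1))
E
python3 fit.py
```

```text
[ 6.57029e+02  1.68721e+02 -6.20000e-02] [[0.5, -0.3], [1.4, -0.2], [-3.0, -0.7], [-1.0, -0.3], [0.3, -0.2], [-0.3, -1.5]]
grip [609.3 126.6 119. ]
handle [563.1 349.9 128. ]
```

```bash
cat >> h.py <<'E'
def go(x,y,z,yaw=None):
    from scipy.spatial.transform import Rotation as Ro
    s=env.state(); R=Ro.from_euler('xyz',s['tcp_rot']).as_matrix(); y0=s['tcp_rot'][2]
    d=R.T@(np.array([x,y,z])-s['eef_pos']); t=0 if yaw is None else -np.degrees((yaw-y0+np.pi)%(2*np.pi)-np.pi)
    print('shift',d.round(1),'turn',round(t,1),'rows',round(max(np.linalg.norm(d)/41.7,abs(t)/7.16),1))
E
python3 -c "
from h import *
go(605,127,200,3.08)"
```

```text
shift [-560.7 -364.5   14.4] turn -9.5 rows 16.0
```

Call:
step_arm([
  [[-561,-364,14,-9.5,0.2],[-561,-364,14,-9.5,0.2],[-561,-364,14,-9.5,0.2],[-561,-364,14,-9.5,0.2],[-561,-364,14,-9.5,0.2],[-561,-364,14,-9.5,0.2],[-561,-364,14,-9.5,0.2],[-561,-364,14,-9.5,0.2]],
])

```text
t: 0.77
eef_pos: [372.9, 367.9, 207.6]
tcp_rot: [-3.142, -0.0, 3.08]
ft_force: [-0.1, 0.5, -0.1]
opening: 0.606
grip_force: 0.0
```

```bash
python3 -c "
from h import *
st();go(605,127,200,3.08)"
```

```text
{'t': 0.767, 'joints': [0.652, 0.356, 1.814, 0.0, 0.972, -0.857], 'eef_pos': [372.901, 367.863, 207.561], 'tcp_rot': [-3.142, -0.0, 3.08], 'ft_force': [-0.121, 0.454, -0.063], 'opening': 0.606, 'grip_force': 0.0}
shift [-246.5 -226.1    7.5] turn -0.0 rows 8.0
```

Call:
step_arm([
  [[-246,-226,7.5,0,0.2],[-246,-226,7.5,0,0.2],[-246,-226,7.5,0,0.2],[-246,-226,7.5,0,0.2],[-246,-226,7.5,0,0.2],[-246,-226,7.5,0,0.2],[-246,-226,7.5,0,0.2],[-246,-226,7.5,0,0.2]],
])

```text
t: 1.43
eef_pos: [604.0, 127.5, 199.9]
tcp_rot: [3.142, -0.001, 3.079]
ft_force: [1.1, 0.9, -0.3]
opening: 0.6
grip_force: 0.0
```

```bash
python3 -c "
from h import *
st();grab('wrist','w1')"
```

```text
{'t': 1.433, 'joints': [0.101, 0.495, 1.596, 0.0, 1.052, -1.408], 'eef_pos': [603.992, 127.512, 199.883], 'tcp_rot': [3.142, -0.001, 3.079], 'ft_force': [1.071, 0.875, -0.282], 'opening': 0.6, 'grip_force': 0.0}
```

View pics/w1.png

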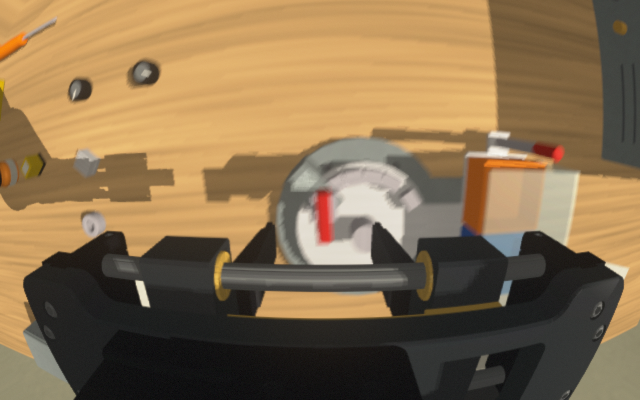

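Wrist view: the grip's red bar runs (322,192) to (327,243), the handle's red tip is near (555,152), the knobs are at (80,90) and (145,72), and the relay is at (35,167).

Run:
```python
from h import *
for n,u,v,z in [('grip',325,217,130),('gA',322,194,130),('gB',328,242,130),('handtop',558,152,134),('knobA',80,88,22),('knobB',146,71,22),('relay',38,166,36),('bossTop',367,236,60)]:
    print(n,pix2w('wrist',u,v,z,'w1').round(1))
im=np.load('pics/w1.npz')['im']; hsv=cv2.cvtColor(im,cv2.COLOR_BGR2HSV)
m=cv2.inRange(hsv,(0,150,110),(6,255,255))|cv2.inRange(hsv,(174,150,110),(180,255,255))
m[:140]=0
n,l,s,c=cv2.connectedComponentsWithStats(m)
for i in range(1,n):
    if s[i,4]>60:
        pts=np.argwhere(l==i)[:,::-1].astype(np.float32); print(s[i],c[i].round(1),cv2.minAreaRect(pts))
```

```text
grip [612.7 128.3 130. ]
gA [593.3 127.1 130. ]
gB [634.8 129.5 130. ]
handtop [564.5 352.  134. ]
knobA [ 445.9 -202.8   22. ]
knobB [449.1 -83.1  22. ]
relay [ 543.6 -309.2   36. ]
bossTop [660.2 171.2  60. ]
[551 146  13  16 139] [557.1 153.4] ((557.3461303710938, 153.23077392578125), (11.371355056762695, 14.422204971313477), 33.6900634765625)
[317 191  14  51 531] [323.5 216.4] ((323.4554748535156, 216.0316619873047), (50.189083099365234, 12.418540954589844), 88.26429748535156)
```

```bash
python3 -c "
from h import *
go(612,128.5,103,3.10)"
```

```text
shift [-3.   6.1 96.4] turn -1.3 rows 2.3
```

```bash
python3 -c "
from h import *
st();go(612,128.5,103,3.10)
for u,v in [(324,216.5)]: print(pix2w('wrist',u,v,130,'w1'))
print(np.load('pics/w1.npz')['E'], env.get_calibration('wrist')['extrinsics'])"
```

```text
{'t': 1.483, 'joints': [0.093, 0.499, 1.589, -0.002, 1.052, -1.412], 'eef_pos': [608.47, 122.685, 199.426], 'tcp_rot': [-3.14, 0.002, 3.077], 'ft_force': [-0.568, -4.702, -0.973], 'opening': 0.603, 'grip_force': 0.0}
shift [-3.   6.1 96.4] turn -1.3 rows 2.3
[612.2213143  127.52215197 130.        ]
[[ 6.16424420e-02  9.98097987e-01 -7.85340714e-04 -1.64243638e+02]
 [-9.66119877e-01  5.94698635e-02 -2.51148798e-01  6.01085479e+02]
 [-2.50624406e-01  1.62401585e-02  9.67948172e-01 -2.25795564e+02]
 [ 0.00000000e+00  0.00000000e+00  0.00000000e+00  1.00000000e+00]] [[ 6.45070675e-02  9.97915214e-01 -2.01580829e-03 -1.61196780e+02]
 [-9.65393192e-01  6.18930163e-02 -2.53348061e-01  6.05259344e+02]
 [-2.52695120e-01  1.82887881e-02  9.67373091e-01 -2.23011492e+02]
 [ 0.00000000e+00  0.00000000e+00  0.00000000e+00  1.00000000e+00]]
```

Call:
step_arm([
  [[0,0,30,0,0.2],[0,0,30,0,0.2],[0,0,30,0,0.2],[0,0,30,0,0.2],[0,0,30,0,0.2]],
])

```text
t: 1.9
eef_pos: [603.0, 130.1, 171.5]
tcp_rot: [3.141, 0.001, 3.081]
ft_force: [0.3, 0.9, -0.0]
opening: 0.601
grip_force: 0.0
```

```bash
cat >> h.py <<'E'
def red(name,zs,roi=None):
    im=np.load('pics/'+name+'.npz')['im']; hsv=cv2.cvtColor(im,cv2.COLOR_BGR2HSV)
    m=cv2.inRange(hsv,(0,150,100),(6,255,255))|cv2.inRange(hsv,(174,150,100),(180,255,255))
    n,l,s,c=cv2.connectedComponentsWithStats(m)
    for i in range(1,n):
        if s[i,4]>60: print('red',s[i].tolist(),[pix2w('wrist',*c[i],z,name).round(1).tolist() for z in zs])
E
python3 - <<'E'
from h import *
st();grab('wrist','w2'); red('w2',[119,127,130,134]);st()
im=np.load('pics/w2.npz')['im']; save(im,'w2c',(240,120,440,300),3)
E
```

```text
{'t': 1.9, 'joints': [0.105, 0.523, 1.629, 0.0, 0.988, -1.404], 'eef_pos': [603.038, 130.089, 171.452], 'tcp_rot': [3.141, 0.001, 3.081], 'ft_force': [0.251, 0.857, -0.048], 'opening': 0.601, 'grip_force': 0.0}
red [550, 145, 33, 21, 479] [[563.7, 353.5, 119.0], [562.6, 345.6, 127.0], [562.2, 342.6, 130.0], [561.6, 338.6, 134.0]]
red [315, 196, 17, 60, 897] [[612.6, 129.4, 119.0], [609.8, 129.6, 127.0], [608.7, 129.6, 130.0], [607.2, 129.7, 134.0]]
{'t': 1.95, 'joints': [0.105, 0.523, 1.629, 0.0, 0.988, -1.405], 'eef_pos': [603.065, 130.068, 171.462], 'tcp_rot': [3.141, 0.002, 3.081], 'ft_force': [0.506, -0.725, -0.016], 'opening': 0.602, 'grip_force': 0.0}
```

View pics/w2c.png

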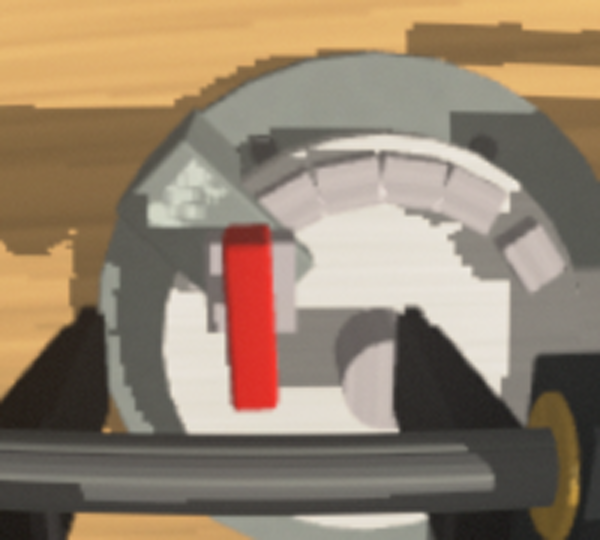

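Crop: the bar's top face runs from (248,242) to (256,405), and the plate is behind it.

Run:
```python
from h import *
a=pix2w('wrist',240+248/3,120+242/3,130,'w2');b=pix2w('wrist',240+256/3,120+407/3,130,'w2')
print(a,b,(a+b)/2,np.linalg.norm(b-a),np.arctan2(*(b-a)[1::-1]))
a=pix2w('wrist',240+245/3,120+229/3,108,'w2');print(a)
h=pix2w('wrist',580,161,137,'w2'); print('handle',h)
m=(609.4,129.6)
go(609.4,129.6,103,3.10)
```

```text
[590.30397802 130.38929779 130.        ] [633.07843601 129.78033496 130.        ] [611.69120701 130.08481637 130.        ] 42.778792547937066 -0.014235637814575696
[592.75820003 129.4159949  108.        ]
handle [566.99675105 354.90791372 137.        ]
shift [-6.2 -0.1 68.5] turn -1.1 rows 1.6
```

Call:
step_arm([
  [[-8.3,-0.2,40,-1.7,0.2],[-8.3,-0.2,68,-1.7,0.2],[-8.3,-0.2,68,-1.7,0.2],[-8.3,-0.2,68,-1.7,-0.4],[-8.3,-0.2,68,-1.7,-0.7],[-8.3,-0.2,68,-1.7,-0.9],[-8.3,-0.2,68,-1.7,-0.9],[-8.3,-0.2,68,-1.7,-0.9]],
])

```text
t: 2.62
eef_pos: [611.7, 128.8, 103.6]
tcp_rot: [3.141, 0.002, 3.109]
ft_force: [0.8, 0.1, 0.2]
opening: 0.303
grip_force: 0.0
```

Call:
step_arm([
  [[0,0,0,0,-1],[0,0,0,0,-1],[0,0,0,0,-1]],
])

```text
t: 2.87
eef_pos: [611.4, 129.0, 102.6]
tcp_rot: [3.141, 0.001, 3.109]
ft_force: [0.1, 4.3, 2.0]
opening: 0.124
grip_force: 30.0
```

Call:
step_arm([
  [[0,0,-6,0,-1],[0,0,-12,0,-1],[0,0,-18,0,-1],[0,0,-20.5,0,-1],[0,0,-20.5,0,-1],[0,0,-20.5,0,-1]],
])

```text
t: 3.37
eef_pos: [611.2, 129.0, 122.1]
tcp_rot: [3.141, -0.0, 3.109]
ft_force: [2.6, 4.4, -9.1]
opening: 0.127
grip_force: 30.0
```

Call:
step_arm([
  [[0,0,0,-6,-1],[0,0,0,-12,-1],[0,0,0,-18,-1],[0,0,0,-24,-1],[0,0,0,-30,-1],[0,0,0,-36,-1],[0,0,0,-42,-1],[0,0,0,-42,-1]],
])

```text
t: 4.03
eef_pos: [611.3, 128.7, 122.0]
tcp_rot: [3.141, -0.0, -2.436]
ft_force: [3.5, 3.6, -10.5]
opening: 0.125
grip_force: 30.0
```

Call:
step_arm([
  [[0,0,0,-6,-1],[0,0,0,-12,-1],[0,0,0,-18,-1],[0,0,0,-24,-1],[0,0,0,-24,-1],[0,0,0,-24,-1]],
])

```text
t: 4.53
eef_pos: [611.5, 128.5, 122.2]
tcp_rot: [-3.141, 0.0, -2.025]
ft_force: [4.3, 1.8, -9.5]
opening: 0.126
grip_force: 30.0
```

Call:
step_arm([
  [[0,0,3,0,-1],[0,0,5,0,-1],[0,0,5,0,-1],[0,0,5,0,-0.2],[0,0,5,0,0],[0,0,5,0,0],[0,0,5,0,0]],
])

```text
t: 5.12
eef_pos: [611.0, 128.5, 117.7]
tcp_rot: [3.141, -0.0, -2.022]
ft_force: [-0.6, -0.9, 0.4]
opening: 0.351
grip_force: 0.0
```

Call:
step_arm([
  [[0,0,-30,0,0],[0,0,-65,0,0],[0,0,-65,0,0],[0,0,-65,0,0],[0,0,-65,0,0]],
])

```text
t: 5.53
eef_pos: [610.9, 128.6, 182.3]
tcp_rot: [3.141, -0.0, -2.022]
ft_force: [-0.5, 0.2, 1.0]
opening: 0.502
grip_force: 0.0
```

Run:
```python
from h import *
st();grab('wrist','w3'); red('w3',[134,145])
```

```text
{'t': 5.533, 'joints': [0.102, 0.522, 1.597, 0.0, 1.023, -2.589], 'eef_pos': [610.861, 128.605, 182.334], 'tcp_rot': [3.141, -0.0, -2.022], 'ft_force': [-0.504, 0.204, 0.995], 'opening': 0.502, 'grip_force': 0.0}
red [53, 16, 14, 15, 154] [[754.7, -144.8, 134.0], [745.9, -134.2, 145.0]]
red [82, 108, 16, 18, 211] [[754.5, -36.1, 134.0], [745.8, -31.0, 145.0]]
red [314, 187, 17, 63, 970] [[612.8, 129.4, 134.0], [611.2, 126.1, 145.0]]
```

View pics/w3.png

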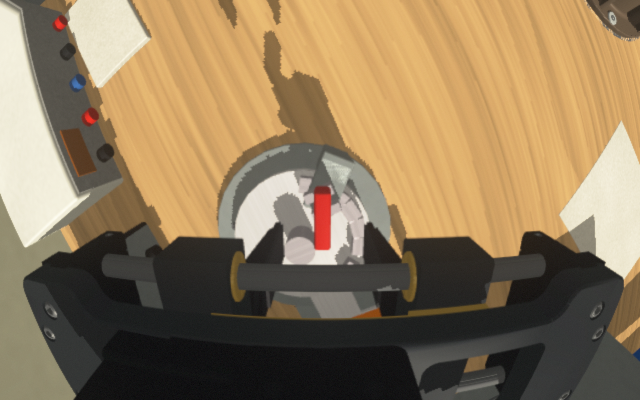

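The plunger stays out, twisted about 66° (bar at (322,217)). Next is the handle.

Run:
```python
from h import *
go(575,330,185,2.05)
```

```text
shift [-165.7  120.    -3.2] turn 126.7 rows 17.7
```

Call:
step_arm([
  [[-20,15,-3,50,0],[-40,30,-3,50,0],[-60,45,-3,50,0],[-80,60,-3,50,0],[-100,75,-3,50,0],[-120,90,-3,50,0],[-140,105,-3,50,0],[-166,120,-3,57,0]],
])

```text
t: 6.25
eef_pos: [574.6, 330.8, 184.2]
tcp_rot: [-3.141, -0.003, -3.023]
ft_force: [0.4, -0.4, 0.2]
opening: 0.5
grip_force: 0.0
```

Call:
step_arm([
  [[0,0,0,70,0],[0,0,0,70,0],[0,0,0,70,0],[0,0,0,70,0],[0,0,0,70,0],[0,0,0,70,0],[0,0,0,70,0],[0,0,0,70,0]],
])

```text
t: 6.92
eef_pos: [575.2, 330.2, 184.1]
tcp_rot: [-3.139, -0.001, 2.26]
ft_force: [0.7, 0.2, -0.3]
opening: 0.498
grip_force: 0.0
```

Run:
```python
from h import *
st(); go(575,330,185,2.05)
```

```text
{'t': 6.917, 'joints': [0.422, 0.575, 1.49, 0.0, 1.079, -0.268], 'eef_pos': [575.152, 330.151, 184.121], 'tcp_rot': [-3.139, -0.001, 2.26], 'ft_force': [0.731, 0.246, -0.306], 'opening': 0.498, 'grip_force': 0.0}
shift [-0.  -0.2 -0.9] turn 12.0 rows 1.7
```

Call:
step_arm([
  [[0,0,0,6,0.2],[0,0,0,12,0.2],[0,0,0,12,0.2],[0,0,0,12,0.2],[0,0,0,12,0.2]],
])

```text
t: 7.33
eef_pos: [575.4, 330.3, 184.9]
tcp_rot: [-3.14, -0.0, 2.06]
ft_force: [-0.0, -0.4, -0.4]
opening: 0.598
grip_force: 0.0
```

Run:
```python
from h import *
st(); im=grab('wrist','w4'); red('w4',[119,128,137])
```

```text
{'t': 7.333, 'joints': [0.422, 0.574, 1.489, 0.0, 1.079, -0.068], 'eef_pos': [575.421, 330.276, 184.936], 'tcp_rot': [-3.14, -0.0, 2.06], 'ft_force': [-0.029, -0.417, -0.399], 'opening': 0.598, 'grip_force': 0.0}
red [314, 165, 20, 26, 402] [[564.4, 351.8, 119.0], [563.5, 353.4, 128.0], [562.7, 355.0, 137.0]]
red [0, 376, 39, 24, 519] [[193.2, -370.6, 119.0], [206.5, -341.4, 128.0], [219.9, -312.2, 137.0]]
```

View pics/w4.png

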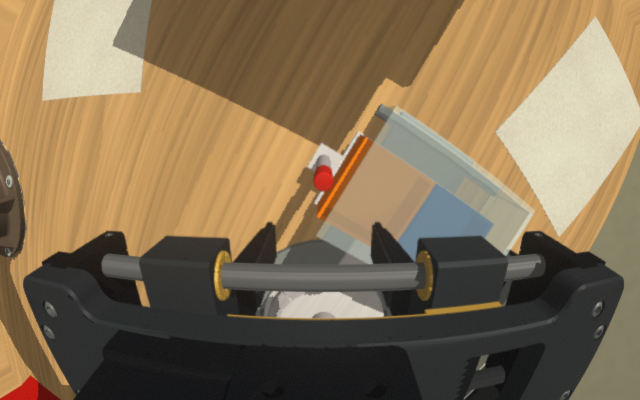

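The red post top is at (324,176), centred between the fingers and clear of the hood. I'll descend 26 mm further along tool x.

Call:
step_arm([
  [[26,0.3,0,0,0.2],[26,0.3,40,0,0.2],[26,0.3,75,0,0.2],[26,0.3,75,0,-0.4],[26,0.3,75,0,-0.7],[26,0.3,75,0,-1],[26,0.3,75,0,-1],[26,0.3,75,0,-1]],
])

```text
t: 8.05
eef_pos: [564.6, 353.7, 112.8]
tcp_rot: [3.139, 0.0, 2.057]
ft_force: [1.1, 1.2, -0.4]
opening: 0.304
grip_force: 0.0
```

Call:
step_arm([
  [[0,0,0,0,-1],[0,0,0,0,-1],[0,0,0,0,-1]],
])

```text
t: 8.3
eef_pos: [564.0, 353.6, 111.5]
tcp_rot: [3.14, -0.0, 2.057]
ft_force: [-0.1, -0.4, 3.7]
opening: 0.138
grip_force: 30.0
```

```bash
cat > arc.py <<'E'
import sys
from h import *
# rows along arc about pivot P by total dth starting from dth0..
def arc(P,ths,yaw=True):
    s=env.state(); y0=s['tcp_rot'][2]; p=s['eef_pos'][:2]; r=p-P
    X=np.array([np.cos(y0),np.sin(y0)]);Y=np.array([np.sin(y0),-np.cos(y0)])
    for th in ths:
        c,n=np.cos(th),np.sin(th); d=np.array([c*r[0]-n*r[1],n*r[0]+c*r[1]])-r
        print([round(float(d@X),1),round(float(d@Y),1),0,round(float(-np.degrees(th)),1),-1],end=', ')
    print('\nr',np.hypot(*r),'ang',np.degrees(np.arctan2(r[1],r[0])))
if __name__=='__main__':
    st(); arc(np.array([float(sys.argv[1]),float(sys.argv[2])]),np.radians(np.linspace(0,float(sys.argv[3]),int(sys.argv[4])+1)[1:]))
E
python3 arc.py 659.5 171.5 40 8
```

```text
{'t': 8.3, 'joints': [0.461, 0.654, 1.553, 0.0, 0.933, -0.025], 'eef_pos': [563.982, 353.575, 111.508], 'tcp_rot': [3.14, -0.0, 2.057], 'ft_force': [-0.072, -0.376, 3.68], 'opening': 0.138, 'grip_force': 30.002}
[-0.7, -17.9, 0, -5.0, -1], [-3.0, -35.7, 0, -10.0, -1], [-6.8, -53.2, 0, -15.0, -1], [-12.2, -70.4, 0, -20.0, -1], [-19.0, -87.0, 0, -25.0, -1], [-27.2, -102.9, 0, -30.0, -1], [-36.8, -118.0, 0, -35.0, -1], [-47.7, -132.3, 0, -40.0, -1], 
r 205.6083844090454 ang 117.6818118518569
```

Call:
step_arm([
  [[-0.7,-17.9,0,-5,-1],[-3,-35.7,0,-10,-1],[-6.8,-53.2,0,-15,-1],[-12.2,-70.4,0,-20,-1],[-19,-87,0,-25,-1],[-27.2,-102.9,0,-30,-1],[-36.8,-118,0,-35,-1],[-47.7,-132.3,0,-40,-1]],
])

```text
t: 8.97
eef_pos: [469.7, 249.3, 111.5]
tcp_rot: [3.139, 0.003, 2.76]
ft_force: [8.2, -1.0, -0.4]
opening: 0.139
grip_force: 30.0
```

```bash
python3 arc.py 659.5 171.5 35 7
```

```text
{'t': 8.967, 'joints': [0.364, 0.494, 1.898, -0.0, 0.747, -0.825], 'eef_pos': [469.724, 249.264, 111.539], 'tcp_rot': [3.139, 0.003, 2.76], 'ft_force': [8.203, -1.024, -0.444], 'opening': 0.139, 'grip_force': 30.002}
[-0.7, -17.9, 0, -5.0, -1], [-2.9, -35.6, 0, -10.0, -1], [-6.6, -53.1, 0, -15.0, -1], [-11.9, -70.2, 0, -20.0, -1], [-18.6, -86.8, 0, -25.0, -1], [-26.7, -102.7, 0, -30.0, -1], [-36.3, -117.9, 0, -35.0, -1], 
r 205.0910958966355 ang 157.71777509235685
```

Call:
step_arm([
  [[-0.7,-17.9,0,-5,-1],[-2.9,-35.6,0,-10,-1],[-6.6,-53.1,0,-15,-1],[-11.9,-70.2,0,-20,-1],[-18.6,-86.8,0,-25,-1],[-26.7,-102.7,0,-30,-1],[-36.3,-117.9,0,-35,-1],[-36.3,-117.9,0,-35,-1]],
])

```text
t: 9.63
eef_pos: [460.7, 124.8, 111.5]
tcp_rot: [-3.141, 0.005, -2.913]
ft_force: [5.4, 1.1, 0.3]
opening: 0.141
grip_force: 30.0
```

```bash
python3 arc.py 659.5 171.5 11 4
```

```text
{'t': 9.633, 'joints': [0.126, 0.432, 2.027, -0.0, 0.677, -1.673], 'eef_pos': [460.66, 124.78, 111.532], 'tcp_rot': [-3.141, 0.005, -2.913], 'ft_force': [5.355, 1.149, 0.35], 'opening': 0.141, 'grip_force': 29.999}
[-0.3, -9.8, 0, -2.8, -1], [-1.0, -19.6, 0, -5.5, -1], [-2.2, -29.3, 0, -8.2, -1], [-3.8, -39.0, 0, -11.0, -1], 
r 204.2554113565025 ang -166.7774132292828
```

Call:
step_arm([
  [[-0.3,-9.8,0,-2.8,-1],[-1,-19.6,0,-5.5,-1],[-2.2,-29.3,0,-8.2,-1],[-3.5,-37,0,-10.4,-1],[-3.5,-37,0,-10.4,-1],[-3.5,-37,0,-10.4,-1]],
])

```text
t: 10.13
eef_pos: [471.9, 91.1, 111.5]
tcp_rot: [-3.14, 0.005, -2.736]
ft_force: [5.5, 1.4, 1.2]
opening: 0.137
grip_force: 30.0
```

```bash
python3 arc.py 659.5 171.5 11 1
```

```text
{'t': 10.133, 'joints': [0.053, 0.436, 2.02, 0.0, 0.682, -1.923], 'eef_pos': [471.919, 91.134, 111.526], 'tcp_rot': [-3.14, 0.005, -2.736], 'ft_force': [5.517, 1.37, 1.178], 'opening': 0.137, 'grip_force': 30.001}
[-3.7, -38.9, 0, -11.0, -1], 
r 204.07159131819304 ang -156.80791307769658
```

Call:
step_arm([
  [[0,0,0,0,-0.6],[0,0,0,0,-0.2],[0,0,0,0,0],[0,0,0,0,0.2],[0,0,-30,0,0.2],[0,0,-70,0,0.2],[0,0,-75,0,0.2],[0,0,-75,0,0.2]],
])

```text
t: 10.8
eef_pos: [470.6, 91.5, 187.7]
tcp_rot: [-3.14, 0.004, -2.736]
ft_force: [0.1, 0.8, -0.2]
opening: 0.587
grip_force: 0.0
```

Run:
```python
from h import *
st(); go(608,128.5,185,-2.022)
```

```text
{'t': 10.8, 'joints': [0.054, 0.319, 1.941, 0.0, 0.878, -1.923], 'eef_pos': [470.626, 91.469, 187.655], 'tcp_rot': [-3.14, 0.004, -2.736], 'ft_force': [0.1, 0.817, -0.159], 'opening': 0.587, 'grip_force': 0.0}
shift [-140.8  -20.2    3.3] turn -40.9 rows 5.7
```

Call:
step_arm([
  [[-25,-4,3,-6.5,0.2],[-50,-8,3,-13,0.2],[-75,-12,3,-20,0.2],[-100,-16,3,-27,0.2],[-125,-20,3,-34,0.2],[-141,-20,3,-41,0.2],[-141,-20,3,-41,0.2],[-141,-20,3,-41,0.2]],
])

```text
t: 11.47
eef_pos: [606.7, 128.7, 180.6]
tcp_rot: [3.139, -0.002, -2.022]
ft_force: [0.2, -0.9, 0.3]
opening: 0.599
grip_force: 0.0
```

Call:
step_arm([
  [[0,0,0,0,0.2],[0,0,0,0,0.2],[0,0,0,0,0.2]],
])

```text
t: 11.72
eef_pos: [606.6, 128.4, 182.7]
tcp_rot: [3.141, -0.0, -2.022]
ft_force: [-0.4, -0.1, 0.2]
opening: 0.602
grip_force: 0.0
```

Run:
```python
from h import *
st(); im=grab('wrist','w5'); red('w5',[134,145]); save(im,'w5b')
go(611.2,128.6,118,-2.022)
```

```text
{'t': 11.717, 'joints': [0.102, 0.516, 1.608, 0.0, 1.018, -2.589], 'eef_pos': [606.647, 128.413, 182.699], 'tcp_rot': [3.141, -0.0, -2.022], 'ft_force': [-0.352, -0.089, 0.235], 'opening': 0.602, 'grip_force': 0.0}
red [51, 17, 14, 16, 155] [[753.6, -145.1, 134.0], [744.7, -134.5, 145.0]]
red [441, 87, 32, 20, 509] [[478.8, 89.8, 134.0], [483.7, 88.5, 145.0]]
red [80, 110, 17, 18, 212] [[753.3, -36.2, 134.0], [744.4, -31.1, 145.0]]
red [309, 190, 17, 62, 964] [[613.0, 129.5, 134.0], [611.2, 126.2, 145.0]]
shift [-2.  -3.9 64.9] turn 0.0 rows 1.6
```

View pics/w5.png

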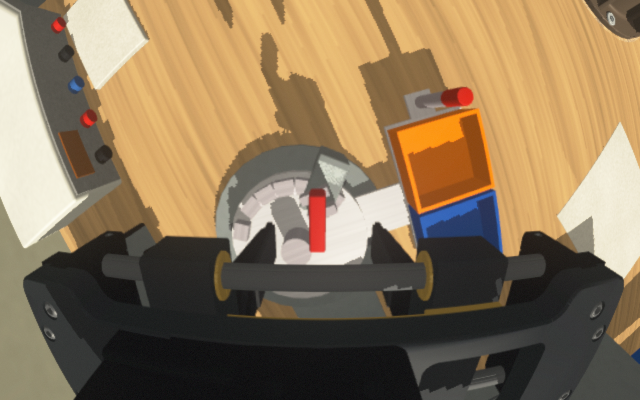

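Tray is at the working position, with the cups open at (445,170) and (460,230). The plunger bar is at (317,221), still aligned with the tool. I'll twist it back.

Call:
step_arm([
  [[-2,-3.9,35,0,0.2],[-2,-3.9,64,0,0.2],[-2,-3.9,64,0,-0.2],[-2,-3.9,64,0,-0.6],[-2,-3.9,64,0,-1],[-2,-3.9,64,0,-1],[-2,-3.9,64,0,-1],[-2,-3.9,64,0,-1]],
])

```text
t: 12.43
eef_pos: [612.1, 128.8, 119.9]
tcp_rot: [-3.14, 0.001, -2.02]
ft_force: [-0.0, 0.1, 0.0]
opening: 0.235
grip_force: 0.0
```

Call:
step_arm([
  [[0,0,0,0,-1],[0,0,0,0,-1],[0,0,-4,0,-1],[0,0,-4,0,-1],[0,0,-4,0,-1]],
])

```text
t: 12.85
eef_pos: [611.6, 128.8, 122.2]
tcp_rot: [3.141, -0.0, -2.02]
ft_force: [3.5, 1.0, -9.9]
opening: 0.125
grip_force: 30.0
```

Call:
step_arm([
  [[0,0,0,6,-1],[0,0,0,12,-1],[0,0,0,18,-1],[0,0,0,24,-1],[0,0,0,30,-1],[0,0,0,36,-1],[0,0,0,42,-1],[0,0,0,42,-1]],
])

```text
t: 13.52
eef_pos: [611.4, 129.0, 122.0]
tcp_rot: [3.141, -0.001, -2.758]
ft_force: [3.1, 3.7, -10.3]
opening: 0.125
grip_force: 30.0
```

Call:
step_arm([
  [[0,0,0,6,-1],[0,0,0,12,-1],[0,0,0,18,-1],[0,0,0,24,-1],[0,0,0,24,-1],[0,0,0,24,-1]],
])

```text
t: 14.02
eef_pos: [611.4, 129.1, 122.3]
tcp_rot: [3.141, -0.001, 3.117]
ft_force: [2.6, 4.5, -11.0]
opening: 0.122
grip_force: 30.0
```

Call:
step_arm([
  [[0,0,5,0,-1],[0,0,10,0,-1],[0,0,15,0,-1],[0,0,19,0,-1],[0,0,19,0,-1],[0,0,19,0,-1]],
])

```text
t: 14.52
eef_pos: [611.6, 128.8, 103.7]
tcp_rot: [3.141, -0.0, 3.113]
ft_force: [0.5, 4.2, -4.1]
opening: 0.128
grip_force: 3.0
```

Call:
step_arm([
  [[0,0,1,0,-1],[0,0,1,0,-0.6],[0,0,1,0,-0.2],[0,0,1,0,0],[0,0,1,0,0],[0,0,-30,0,0.2],[0,0,-67,0,0.2],[0,0,-67,0,0.2]],
])

```text
t: 15.18
eef_pos: [614.1, 128.8, 177.0]
tcp_rot: [3.141, 0.009, 3.111]
ft_force: [0.3, -0.2, 0.3]
opening: 0.558
grip_force: 0.0
```

Call:
step_arm([
  [[8,0,0,0,0.2],[8,0,0,0,0.2],[8,0,0,0,0.2],[8,0,0,0,0.2]],
])

```text
t: 15.52
eef_pos: [603.2, 128.9, 169.7]
tcp_rot: [-3.141, -0.002, 3.111]
ft_force: [-0.5, 0.3, 0.2]
opening: 0.595
grip_force: 0.0
```

Run:
```python
from h import *
st(); im=grab('wrist','w6'); red('w6',[119,127,130,134]); grab('top','t6')
```

```text
{'t': 15.517, 'joints': [0.103, 0.526, 1.629, 0.0, 0.988, -1.437], 'eef_pos': [603.207, 128.894, 169.678], 'tcp_rot': [-3.141, -0.002, 3.111], 'ft_force': [-0.504, 0.302, 0.193], 'opening': 0.595, 'grip_force': 0.0}
red [251, 24, 28, 30, 552] [[472.1, 90.9, 119.0], [474.3, 92.3, 127.0], [475.1, 92.9, 130.0], [476.2, 93.6, 134.0]]
red [317, 196, 16, 61, 921] [[612.7, 129.5, 119.0], [609.9, 129.6, 127.0], [608.8, 129.6, 130.0], [607.4, 129.6, 134.0]]
```

View pics/w6.png

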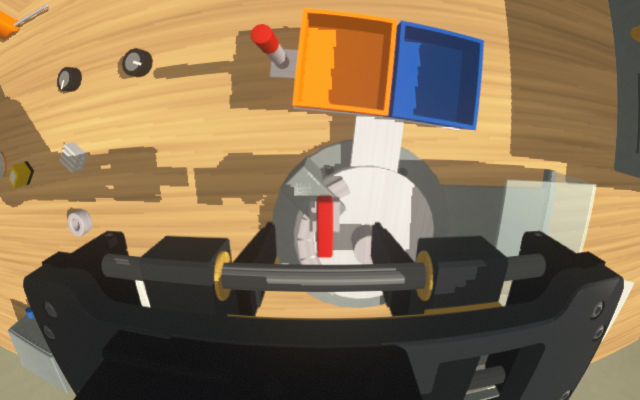

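Wrist view: the plunger is down (same projection as at the start). The cups are open: orange rim centre near (346,63), blue near (438,77). Knobs are at (69,79) and (137,62), relay at (20,176). No other parts are seen.

Run:
```python
from h import *
P=lambda u,v,z:pix2w('wrist',u,v,z,'w6').round(1)
o=np.array([P(*c,68) for c in [(304,11),(396,22),(390,115),(293,107)]]);b=np.array([P(*c,68) for c in [(401,22),(484,40),(475,129),(393,118)]])
print(o.tolist(),o.mean(0));print(b.tolist(),b.mean(0))
print('kA',P(69,78,22),'kB',P(137,61,22),'relay',P(22,174,36),'hs',P(73,156,22),'reel',P(79,222,22))
st(); go(449,-85,160,3.11)
d=np.load('pics/t0.npz')['im'];e=np.load('pics/t6.npz')['im']
save(e,'t6c',(310,150,460,250),5)
```

```text
[[434.0, 116.9, 68.0], [444.5, 198.2, 68.0], [530.5, 189.6, 68.0], [521.8, 104.9, 68.0]] [482.7 152.4  68. ]
[[444.2, 202.8, 68.0], [453.2, 286.5, 68.0], [541.2, 273.8, 68.0], [533.2, 192.3, 68.0]] [492.95 238.85  68.  ]
kA [ 444.1 -199.4   22. ] kB [447.2 -80.7  22. ] relay [ 562.5 -318.7   36. ] hs [ 549.  -200.9   22. ] reel [ 640.6 -212.5   22. ]
{'t': 15.617, 'joints': [0.103, 0.526, 1.628, 0.0, 0.989, -1.437], 'eef_pos': [603.51, 128.915, 169.847], 'tcp_rot': [-3.141, -0.001, 3.111], 'ft_force': [0.213, 0.078, 0.613], 'opening': 0.599, 'grip_force': 0.0}
shift [ 147.9 -218.5   10.1] turn 0.1 rows 6.3
```

View pics/t6c.png

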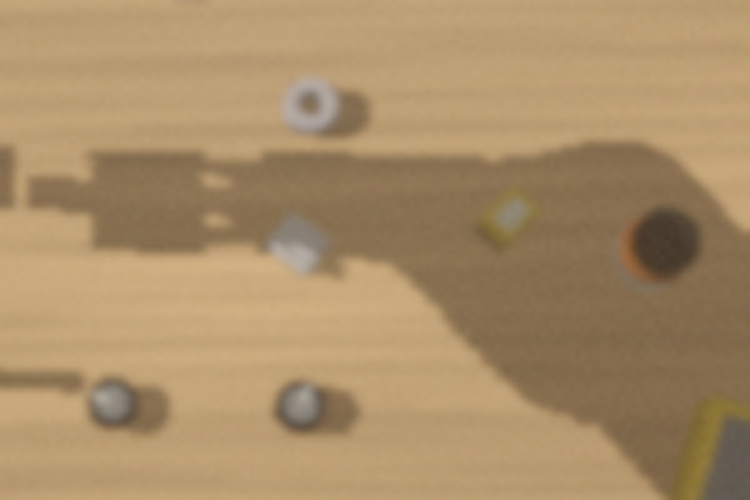

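Top crop: two knobs at (112,402) and (300,405), the relay at (508,213) (it has moved a little since the start), plus the heat sink, reel and jar. So three parts are present. I'll go to knob B.

Run:
```python
from h import *
go(447,-100,130,1.45)
```

```text
shift [ 149.4 -233.6   40.1] turn 95.2 rows 13.3
```

Call:
step_arm([
  [[20,-30,0,7,0.3],[37,-60,0,14,0.3],[56,-90,0,21,0.3],[75,-120,0,28,0.3],[94,-150,0,35,0.3],[112,-180,0,42,0.3],[131,-210,0,49,0.3],[149,-233,0,56,0.3]],
])

```text
t: 16.28
eef_pos: [446.5, -101.0, 170.4]
tcp_rot: [-3.141, -0.0, 2.127]
ft_force: [1.4, 0.9, 0.2]
opening: 0.649
grip_force: 0.0
```

Call:
step_arm([
  [[0,0,40,7,0.3],[0,0,40,14,0.3],[0,0,40,21,0.3],[0,0,40,28,0.3],[0,0,40,35,0.3],[0,0,40,39,0.3],[0,0,40,39,0.3],[0,0,40,39,0.3]],
])

```text
t: 16.95
eef_pos: [447.6, -99.4, 130.4]
tcp_rot: [-3.141, -0.0, 1.456]
ft_force: [0.4, 0.4, -0.2]
opening: 0.651
grip_force: 0.0
```

Run:
```python
from h import *
st(); im=grab('wrist','w7'); st()
```

```text
{'t': 16.95, 'joints': [-0.363, 0.38, 2.049, 0.0, 0.713, -0.248], 'eef_pos': [447.641, -99.367, 130.414], 'tcp_rot': [-3.141, -0.0, 1.456], 'ft_force': [0.351, 0.444, -0.235], 'opening': 0.651, 'grip_force': 0.0}
{'t': 17.0, 'joints': [-0.363, 0.38, 2.049, 0.0, 0.713, -0.248], 'eef_pos': [447.663, -99.371, 130.49], 'tcp_rot': [-3.141, -0.0, 1.456], 'ft_force': [-0.379, 0.699, 0.224], 'opening': 0.647, 'grip_force': 0.0}
```

View pics/w7.png

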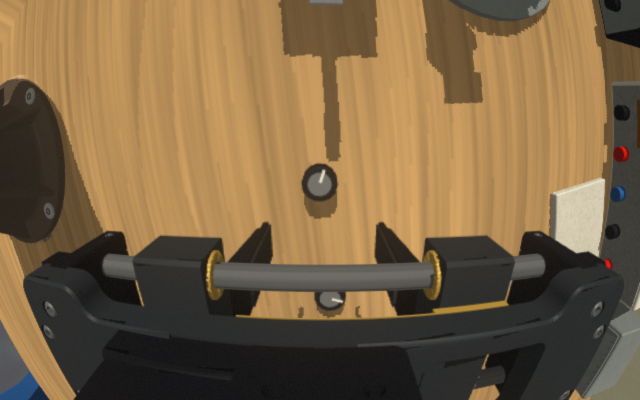

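Knob B's cap is at (320,182). Knob A is at (330,299), seen beneath the gripper bar.

Run:
```python
from h import *
p=pix2w('wrist',320,182,22,'w7'); q=pix2w('wrist',330,299,22,'w7'); print(p,q); go(p[0],p[1],4,1.456)
```

```text
[446.80382249 -86.44788131  22.        ] [ 442.49728545 -212.2331749    22.        ]
shift [ 12.7  -2.3 126.5] turn -0.0 rows 3.0
```

Call:
step_arm([
  [[12.7,-2.3,40,0,0.3],[12.7,-2.3,80,0,0.3],[12.7,-2.3,115,0,0.3],[12.7,-2.3,126,0,0.3],[12.7,-2.3,126,0,0.3],[12.7,-2.3,126,0,-0.3],[12.7,-2.3,126,0,-0.8],[12.7,-2.3,126,0,-0.8]],
])

```text
t: 17.67
eef_pos: [447.3, -86.6, 5.6]
tcp_rot: [3.14, 0.0, 1.454]
ft_force: [-0.7, -1.0, 0.3]
opening: 0.495
grip_force: 0.0
```

Call:
step_arm([
  [[0,0,0,0,-1],[0,0,0,0,-1],[0,0,0,0,-1]],
])

```text
t: 17.92
eef_pos: [447.2, -86.6, 5.3]
tcp_rot: [3.14, 0.0, 1.453]
ft_force: [-0.7, 0.8, 8.3]
opening: 0.347
grip_force: 30.0
```

Call:
step_arm([
  [[0,0,-30,0,-1],[0,0,-65,0,-1],[0,0,-100,0,-1],[0,0,-135,0,-1],[0,0,-135,0,-1]],
])

```text
t: 18.33
eef_pos: [448.8, -87.1, 145.2]
tcp_rot: [3.133, 0.002, 1.453]
ft_force: [1.2, -0.4, 0.1]
opening: 0.349
grip_force: 30.0
```

Run:
```python
from h import *
st(); go(485,171,139,1.45)
```

```text
{'t': 18.333, 'joints': [-0.336, 0.351, 2.042, 0.0, 0.739, -0.219], 'eef_pos': [448.821, -87.06, 145.233], 'tcp_rot': [3.133, 0.002, 1.453], 'ft_force': [1.177, -0.403, 0.053], 'opening': 0.349, 'grip_force': 30.0}
shift [260.5   5.6   5.8] turn 0.2 rows 6.3
```

Call:
step_arm([
  [[0,0,-40,0,-1],[30,1,-45,0,-1],[70,2,-45,0,-1],[110,3,-45,0,-1],[150,4,-45,0,-1],[190,5,-45,0,-1],[230,6,-45,0,-1],[260.5,6,-45,0,-1]],
])

```text
t: 19.0
eef_pos: [483.3, 174.3, 184.8]
tcp_rot: [3.141, -0.0, 1.454]
ft_force: [0.7, -0.5, -0.1]
opening: 0.35
grip_force: 30.0
```

Call:
step_arm([
  [[0,0,0,0,-1],[0,0,0,0,-1],[0,0,35,0,-1],[0,0,35,0,-1]],
])

```text
t: 19.33
eef_pos: [481.4, 170.2, 146.2]
tcp_rot: [-3.136, 0.002, 1.453]
ft_force: [-0.9, -0.7, -0.9]
opening: 0.346
grip_force: 30.0
```

Run:
```python
from h import *
st(); im=grab('wrist','w8'); go(485,171,38,1.45)
for p in [(485,171,68),(482.7,152.4,68),(493,239,68)]: print(w2pix('wrist',p,'w8').round())
```

```text
{'t': 19.333, 'joints': [0.21, 0.421, 1.91, -0.0, 0.817, 0.329], 'eef_pos': [481.374, 170.214, 146.198], 'tcp_rot': [-3.136, 0.002, 1.453], 'ft_force': [-0.853, -0.709, -0.874], 'opening': 0.346, 'grip_force': 30.0}
shift [  1.3   3.4 110.1] turn 0.1 rows 2.6
[327. 203.]
[327. 224.]
[327. 119.]
```

View pics/w8.png

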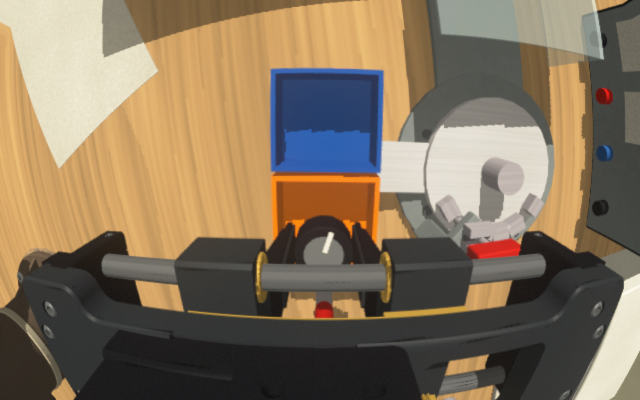

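Cups are as predicted: blue rim centre (327,121), orange centred on column 327. I'll lower the knob.

Call:
step_arm([
  [[1.3,3.4,30,0,-1],[1.3,3.4,60,0,-1],[1.3,3.4,90,0,-1],[1.3,3.4,108,0,-1],[1.3,3.4,108,0,-1],[1.3,3.4,108,0,-0.2],[1.3,3.4,108,0,-0.15],[1.3,3.4,108,0,-0.15]],
])

```text
t: 20.05
eef_pos: [487.8, 172.3, 43.5]
tcp_rot: [3.139, -0.001, 1.453]
ft_force: [0.8, -0.4, 0.5]
opening: 0.42
grip_force: 0.0
```

Call:
step_arm([
  [[0,0,-35,0,-0.1],[0,0,-75,0,0],[0,0,-115,0,0.2],[0,0,-150,0,0.3],[0,0,-150,0,0.3],[0,0,-150,0,0.3]],
])

```text
t: 20.55
eef_pos: [487.6, 172.6, 194.7]
tcp_rot: [3.136, -0.002, 1.453]
ft_force: [-0.4, -0.9, -1.1]
opening: 0.644
grip_force: 0.0
```

Run:
```python
from h import *
st(); go(442.5,-225,190,1.45)
```

```text
{'t': 20.55, 'joints': [0.212, 0.36, 1.848, 0.0, 0.927, 0.33], 'eef_pos': [487.613, 172.563, 194.681], 'tcp_rot': [3.136, -0.002, 1.453], 'ft_force': [-0.447, -0.901, -1.057], 'opening': 0.644, 'grip_force': 0.0}
shift [-400.1    1.9    3.9] turn 0.2 rows 9.6
```

Call:
step_arm([
  [[-400,2,0,0,0.3],[-400,2,0,0,0.3],[-400,2,0,0,0.3],[-400,2,0,0,0.3],[-400,2,0,0,0.3],[-400,2,0,0,0.3],[-400,2,0,0,0.3],[-400,2,0,0,0.3]],
])

```text
t: 21.22
eef_pos: [448.2, -160.6, 191.1]
tcp_rot: [-3.14, -0.001, 1.453]
ft_force: [0.9, 0.3, -0.6]
opening: 0.649
grip_force: 0.0
```

Run:
```python
from h import *
st(); go(442.5,-225,130,1.45)
```

```text
{'t': 21.217, 'joints': [-0.483, 0.311, 1.941, 0.0, 0.891, -0.365], 'eef_pos': [448.244, -160.556, 191.057], 'tcp_rot': [-3.14, -0.001, 1.453], 'ft_force': [0.863, 0.261, -0.587], 'opening': 0.649, 'grip_force': 0.0}
shift [-64.7   1.9  61. ] turn 0.2 rows 2.1
```

Call:
step_arm([
  [[-40,2,10,0,0.3],[-64,2,40,0,0.3],[-64,2,61,0,0.3],[-64,2,61,0,0.3],[-64,2,61,0,0.3],[-64,2,61,0,0.3]],
])

```text
t: 21.72
eef_pos: [444.1, -222.1, 131.3]
tcp_rot: [3.142, -0.0, 1.454]
ft_force: [-0.0, 0.9, -0.2]
opening: 0.65
grip_force: 0.0
```

Run:
```python
from h import *
st(); im=grab('wrist','w9'); st()
g=cv2.cvtColor(im,cv2.COLOR_BGR2GRAY)
m=(g[120:240,240:400]<70).astype(np.uint8)
n,l,s,c=cv2.connectedComponentsWithStats(m)
for i in range(1,n):
    if s[i,4]>100: print(s[i],c[i]+[240,120],pix2w('wrist',*(c[i]+[240,120]),18,'w9'))
```

```text
{'t': 21.717, 'joints': [-0.597, 0.424, 1.961, 0.0, 0.757, -0.48], 'eef_pos': [444.107, -222.097, 131.297], 'tcp_rot': [3.142, -0.0, 1.454], 'ft_force': [-0.042, 0.851, -0.182], 'opening': 0.65, 'grip_force': 0.0}
{'t': 21.767, 'joints': [-0.597, 0.423, 1.961, 0.0, 0.757, -0.48], 'eef_pos': [444.407, -222.077, 131.703], 'tcp_rot': [3.141, 0.0, 1.454], 'ft_force': [0.479, -0.176, 0.131], 'opening': 0.647, 'grip_force': 0.0}
[ 62  44  35  38 551] [318.90381125 181.42649728] [ 442.21642664 -209.49588857   18.        ]
[  8 103  23  17 254] [261.86614173 232.79527559] [ 379.86015513 -254.16606424   18.        ]
[136 103  23  17 252] [384.3015873  232.88095238] [ 500.28597599 -268.33517213   18.        ]
```

View pics/w9.png

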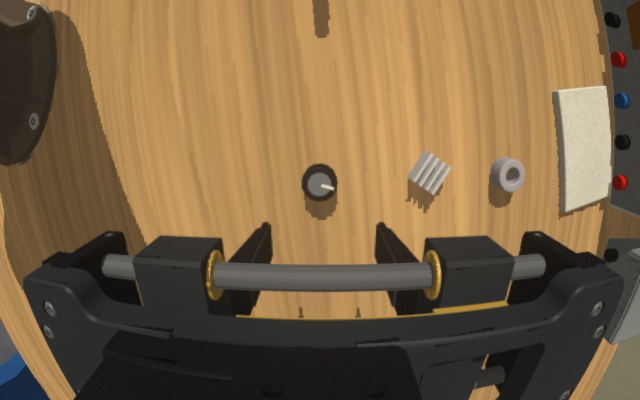

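Knob A's cap is at (320,183), the same relative place as before, with the heat sink well clear at (430,173). I'll use the same descent.

Call:
step_arm([
  [[12.7,-2.2,40,0,0.3],[12.7,-2.2,80,0,0.3],[12.7,-2.2,115,0,0.3],[12.7,-2.2,126.5,0,0.3],[12.7,-2.2,126.5,0,0.3],[12.7,-2.2,126.5,0,-0.3],[12.7,-2.2,126.5,0,-0.8],[12.7,-2.2,126.5,0,-0.8]],
])

```text
t: 22.43
eef_pos: [444.1, -210.0, 5.8]
tcp_rot: [3.139, 0.001, 1.454]
ft_force: [-0.4, 0.3, -0.5]
opening: 0.498
grip_force: 0.0
```

Call:
step_arm([
  [[0,0,0,0,-1],[0,0,0,0,-1],[0,0,0,0,-1],[0,0,-40,0,-1],[0,0,-80,0,-1],[0,0,-120,0,-1],[0,0,-160,0,-1],[0,0,-190,0,-1]],
])

```text
t: 23.1
eef_pos: [443.3, -209.8, 197.7]
tcp_rot: [3.139, 0.001, 1.453]
ft_force: [0.6, -0.6, 0.4]
opening: 0.348
grip_force: 30.0
```

Run:
```python
from h import *
st(); go(481,134,190,1.45)
```

```text
{'t': 23.1, 'joints': [-0.577, 0.321, 1.903, 0.0, 0.915, -0.459], 'eef_pos': [443.295, -209.81, 197.744], 'tcp_rot': [3.139, 0.001, 1.453], 'ft_force': [0.634, -0.618, 0.365], 'opening': 0.348, 'grip_force': 30.0}
shift [345.9  -3.    7.3] turn 0.2 rows 8.3
```

Call:
step_arm([
  [[40,0,0,0,-1],[80,0,0,0,-1],[120,-1,0,0,-1],[160,-1,0,0,-1],[200,-2,0,0,-1],[240,-2,0,0,-1],[280,-3,0,0,-1],[320,-3,0,0,-1]],
])

```text
t: 23.77
eef_pos: [477.4, 110.4, 194.7]
tcp_rot: [3.141, -0.0, 1.453]
ft_force: [1.8, 0.6, 0.0]
opening: 0.35
grip_force: 30.0
```

Call:
step_arm([
  [[26,0,0,0,-1],[26,0,0,0,-1],[26,0,30,0,-1],[26,0,50,0,-1],[26,0,50,0,-1],[26,0,50,0,-1]],
])

```text
t: 24.27
eef_pos: [480.6, 133.8, 144.2]
tcp_rot: [-3.14, 0.0, 1.453]
ft_force: [0.6, 0.4, 0.2]
opening: 0.353
grip_force: 30.0
```

Run:
```python
from h import *
st(); go(481,136,68,1.45)
```

```text
{'t': 24.267, 'joints': [0.139, 0.408, 1.942, 0.0, 0.794, 0.257], 'eef_pos': [480.598, 133.781, 144.19], 'tcp_rot': [-3.14, 0.0, 1.453], 'ft_force': [0.583, 0.396, 0.163], 'opening': 0.353, 'grip_force': 30.0}
shift [ 2.3  0.3 76.2] turn 0.2 rows 1.8
```

Call:
step_arm([
  [[2.3,0,35,0,-1],[2.3,0,65,0,-1],[2.3,0,75,0,-1],[2.3,0,75,0,-1],[2.3,0,75,0,-1],[2.3,0,75,0,-0.15],[2.3,0,75,0,-0.1],[2.3,0,75,0,-0.1]],
])

```text
t: 24.93
eef_pos: [481.7, 136.6, 70.5]
tcp_rot: [3.14, -0.001, 1.453]
ft_force: [-0.6, -0.9, -0.3]
opening: 0.442
grip_force: 0.0
```

Call:
step_arm([
  [[2,0,-40,0,-0.1],[2,0,-80,0,0],[2,0,-120,0,0.1],[2,0,-120,0,0.1],[2,0,-120,0,0.1]],
])

```text
t: 25.35
eef_pos: [482.1, 138.6, 191.9]
tcp_rot: [3.136, -0.001, 1.453]
ft_force: [0.6, 0.3, -1.0]
opening: 0.547
grip_force: 0.0
```

Run:
```python
from h import *
st(); print(pix2w('top',411.6,192.6,36)); im=grab('top','t10'); grab('wrist','w10')
hsv=cv2.cvtColor(im,cv2.COLOR_BGR2HSV); m=cv2.inRange(hsv,(20,90,60),(33,255,255)); m[:, :380]=0;m[:150]=0;m[228:]=0
n,l,s,c=cv2.connectedComponentsWithStats(m)
for i in range(1,n):
    if s[i,4]>8: print(s[i],c[i],pix2w('top',*c[i],36,'t10'))
go(560,-360,195,1.45)
# knobs in orange cup: dark pixels
w=np.load('pics/w10.npz')['im']; g=w.max(2)
for p in [(481,135,48),(487,171,48)]: print(w2pix('wrist',p,'w10'))
```

```text
{'t': 25.35, 'joints': [0.148, 0.343, 1.887, 0.0, 0.907, 0.266], 'eef_pos': [482.146, 138.649, 191.858], 'tcp_rot': [3.136, -0.001, 1.453], 'ft_force': [0.571, 0.304, -0.956], 'opening': 0.547, 'grip_force': 0.0}
[ 561.39706384 -349.71133617   36.        ]
[405 187  14  13  77] [410.98701299 193.01298701] [ 560.05118224 -347.65316334   36.        ]
shift [-485.7  137.    -5.9] turn 0.2 rows 12.1
[322.30144974 190.82671152]
[324.01353864 155.76499911]
```

Call:
step_arm([
  [[-486,137,0,0,0.3],[-486,137,0,0,0.3],[-486,137,0,0,0.3],[-486,137,0,0,0.3],[-486,137,0,0,0.3],[-486,137,0,0,0.3],[-486,137,0,0,0.3],[-486,137,0,0,0.3]],
])

```text
t: 26.12
eef_pos: [532.9, -192.7, 187.6]
tcp_rot: [-3.139, -0.001, 1.453]
ft_force: [1.4, 0.6, 0.3]
opening: 0.652
grip_force: 0.0
```

Run:
```python
from h import *
st(); go(560,-365,140,1.45)
w=np.load('pics/w10.npz')['im']; g=w.max(2); 
m=(g<75).astype(np.uint8); n,l,s,c=cv2.connectedComponentsWithStats(m)
for i in range(1,n):
    if 80<s[i,4]<3000 and s[i,1]<260: print(s[i],c[i].round(),pix2w('wrist',*c[i],44,'w10').round())
```

```text
{'t': 26.117, 'joints': [-0.464, 0.439, 1.734, 0.0, 0.971, -0.346], 'eef_pos': [532.869, -192.733, 187.629], 'tcp_rot': [-3.139, -0.001, 1.453], 'ft_force': [1.414, 0.61, 0.347], 'opening': 0.652, 'grip_force': 0.0}
shift [-167.9   47.3   47.3] turn 0.2 rows 4.3
[310 141  31  64 771] [324. 170.] [485. 156.  44.]
[239 223  41  41 969] [265. 248.] [409.  76.  44.]
[367 223  42  41 970] [382. 248.] [540.  61.  44.]
```

Call:
step_arm([
  [[-35,10,0,0,0.3],[-70,20,10,0,0.3],[-105,30,20,0,0.3],[-140,40,35,0,0.3],[-168,47,47,0,0.3],[-168,47,47,0,0.3],[-168,47,47,0,0.3],[-168,47,47,0,0.3]],
])

```text
t: 26.78
eef_pos: [560.0, -362.4, 140.9]
tcp_rot: [-3.14, -0.002, 1.453]
ft_force: [-0.8, 0.0, -0.5]
opening: 0.648
grip_force: 0.0
```

Run:
```python
from h import *
st(); im=grab('wrist','w11'); st()
hsv=cv2.cvtColor(im,cv2.COLOR_BGR2HSV)
for p in [(534,-442,60),(560,-348,36)]: print(w2pix('wrist',p,'w11'))
m=cv2.inRange(hsv,(22,120,50),(33,255,255)); m[260:]=0
n,l,s,c=cv2.connectedComponentsWithStats(m)
for i in range(1,n):
    if s[i,4]>60:
        pts=np.argwhere(l==i)[:,::-1].astype(np.float32); print('Y',s[i],c[i].round(1),cv2.minAreaRect(pts),pix2w('wrist',*c[i],36,'w11').round(1))
u,v=w2pix('wrist',(560,-348,36),'w11').astype(int)
m=cv2.inRange(hsv,(0,0,90),(180,110,255)); m2=np.zeros_like(m); m2[v-40:v+40,u-40:u+40]=m[v-40:v+40,u-40:u+40]
n,l,s,c=cv2.connectedComponentsWithStats(m2)
for i in range(1,n):
    if s[i,4]>30:
        pts=np.argwhere(l==i)[:,::-1].astype(np.float32); print('W',s[i],c[i].round(1),cv2.minAreaRect(pts),pix2w('wrist',*c[i],36,'w11').round(1))
```

```text
{'t': 26.783, 'joints': [-0.673, 0.625, 1.522, 0.0, 0.998, -0.556], 'eef_pos': [559.965, -362.413, 140.922], 'tcp_rot': [-3.14, -0.002, 1.453], 'ft_force': [-0.758, 0.035, -0.54], 'opening': 0.648, 'grip_force': 0.0}
{'t': 26.833, 'joints': [-0.673, 0.624, 1.522, 0.0, 0.998, -0.556], 'eef_pos': [560.284, -362.069, 141.655], 'tcp_rot': [-3.141, -0.001, 1.454], 'ft_force': [-0.374, 0.472, -0.038], 'opening': 0.651, 'grip_force': 0.0}
[305.06056508 288.07540141]
[320.88984488 181.25776351]
Y [307 161  40  43 653] [326.4 180.7] ((326.2622985839844, 181.88523864746094), (34.82603073120117, 29.192411422729492), 39.80556869506836) [ 565. -348.   36.]
W [314 172  26  25 330] [326.1 184.3] ((326.1228942871094, 184.35243225097656), (21.89430809020996, 15.236390113830566), 39.80556869506836) [ 564.4 -351.3   36. ]
```

Run:
```python
from h import *
c=np.array([326.1,184.35]);a=np.radians(39.8);d=np.array([np.cos(a),np.sin(a)])*11; e=np.array([-np.sin(a),np.cos(a)])*7.6
P=lambda q:pix2w('wrist',*q,36,'w11')
L=P(c+d)-P(c-d); W=P(c+e)-P(c-e); print(L,W,np.linalg.norm(L),np.linalg.norm(W),np.arctan2(L[1],L[0]),P(c))
# top face rect: box of yellow
im=np.load('pics/w11.npz')['im']; hsv=cv2.cvtColor(im,cv2.COLOR_BGR2HSV)
m=cv2.inRange(hsv,(22,120,50),(33,255,255)); m[260:]=0;m[:150]=0
pts=np.argwhere(m>0)[:,::-1].astype(np.float32); b=cv2.boxPoints(cv2.minAreaRect(pts)); print([P(q).round(1).tolist() for q in b])
thL=np.arctan2(L[1],L[0]); 
# closing (tool y) perpendicular to long axis -> tool x along long axis: yaw=thL mod pi
for k in(-1,0,1,2):print(thL+k*np.pi)
```

```text
[ 13.71591153 -14.75859826   0.        ] [-10.00500173  -9.73033264   0.        ] 20.148013596970383 13.956340238656333 -0.8220000597964827 [ 564.34911769 -351.39134706   36.        ]
[[544.3, -346.8, 36.0], [563.5, -328.5, 36.0], [585.2, -351.5, 36.0], [566.0, -370.4, 36.0]]
-3.9635927133862756
-0.8220000597964827
2.3195925937933106
5.461185247383104
```

Run:
```python
from h import *
go(564.5,-351,9,2.32)
```

```text
shift [ 11.4   3.  132.7] turn -49.6 rows 6.9
```

Call:
step_arm([
  [[11.4,3,0,-7,0.3],[11.4,3,0,-14,0.3],[11.4,3,0,-21,0.3],[11.4,3,0,-28,0.3],[11.4,3,0,-35,0.3],[11.4,3,0,-42,0.3],[11.4,3,0,-49.6,0.3],[11.4,3,0,-49.6,0.3]],
])

```text
t: 27.5
eef_pos: [565.1, -350.8, 142.8]
tcp_rot: [3.141, 0.001, 2.326]
ft_force: [-0.6, 0.0, -0.9]
opening: 0.649
grip_force: 0.0
```

Call:
step_arm([
  [[0,0,0,0,0.3],[0,0,40,0,0.3],[0,0,80,0,0.3],[0,0,115,0,0.3],[0,0,131,0,0.3],[0,0,131,0,0.3],[0,0,131,0,-0.3],[0,0,131,0,-0.8]],
])

```text
t: 28.17
eef_pos: [565.6, -352.4, 12.8]
tcp_rot: [3.141, 0.002, 2.317]
ft_force: [0.5, -0.6, 0.5]
opening: 0.562
grip_force: 0.0
```

Call:
step_arm([
  [[0,0,0,0,-1],[0,0,0,0,-1],[0,0,0,0,-1],[0,0,0,0,-1],[0,0,0,0,-1]],
])

```text
t: 28.58
eef_pos: [564.9, -352.2, 11.8]
tcp_rot: [3.141, 0.001, 2.319]
ft_force: [-0.6, 2.5, 3.4]
opening: 0.249
grip_force: 29.9
```

Call:
step_arm([
  [[0,0,-40,0,-1],[0,0,-80,0,-1],[0,0,-120,0,-1],[0,0,-160,7,-1],[0,0,-185,14,-1],[0,0,-185,21,-1],[0,0,-185,28,-1],[0,0,-185,35,-1]],
])

```text
t: 29.25
eef_pos: [564.7, -352.1, 196.9]
tcp_rot: [3.141, 0.001, 1.702]
ft_force: [-0.4, -0.7, 0.3]
opening: 0.252
grip_force: 29.9
```

Run:
```python
from h import *
st(); go(493,239,195,1.45)
```

```text
{'t': 29.25, 'joints': [-0.657, 0.565, 1.472, 0.0, 1.103, -0.788], 'eef_pos': [564.742, -352.122, 196.937], 'tcp_rot': [3.141, 0.001, 1.702], 'ft_force': [-0.419, -0.709, 0.344], 'opening': 0.252, 'grip_force': 29.937}
shift [595.4   6.    1.5] turn 14.4 rows 14.3
```

Call:
step_arm([
  [[300,3,0,7,-1],[300,3,0,14,-1],[300,3,0,14,-1],[300,3,0,14,-1],[300,3,0,14,-1],[300,3,0,14,-1],[300,3,0,14,-1],[300,3,0,14,-1]],
])

```text
t: 29.92
eef_pos: [525.3, -49.9, 196.5]
tcp_rot: [-3.141, -0.001, 1.466]
ft_force: [0.4, 0.4, 0.5]
opening: 0.252
grip_force: 29.9
```

Run:
```python
from h import *
st(); go(493,239,195,1.45)
```

```text
{'t': 29.917, 'joints': [-0.22, 0.375, 1.818, 0.001, 0.95, -0.116], 'eef_pos': [525.319, -49.852, 196.469], 'tcp_rot': [-3.141, -0.001, 1.466], 'ft_force': [0.39, 0.445, 0.501], 'opening': 0.252, 'grip_force': 29.942}
shift [283.9 -62.3   1.8] turn 0.9 rows 7.0
```

Call:
step_arm([
  [[284,-62,0,0,-1],[284,-62,0,0,-1],[284,-62,0,0,-1],[284,-62,0,0,-1],[284,-62,0,0,-1],[284,-62,0,0,-1],[284,-62,0,0,-1],[284,-62,0,0,-1]],
])

```text
t: 30.58
eef_pos: [494.6, 239.8, 196.3]
tcp_rot: [3.141, -0.001, 1.468]
ft_force: [0.2, 0.1, 0.4]
opening: 0.252
grip_force: 29.9
```

Call:
step_arm([
  [[0,0,0,0,-1],[0,0,0,0,-1],[0,0,0,0,-1],[0,0,30,0,-1],[0,0,60,0,-1],[0,0,60,0,-1],[0,0,60,0,-1]],
])

```text
t: 31.17
eef_pos: [495.5, 233.2, 135.8]
tcp_rot: [-3.139, 0.001, 1.462]
ft_force: [-0.6, -0.1, 0.5]
opening: 0.249
grip_force: 29.9
```

Run:
```python
from h import *
st(); go(493,240,41,1.45)
```

```text
{'t': 31.167, 'joints': [0.319, 0.479, 1.834, 0.0, 0.831, 0.428], 'eef_pos': [495.514, 233.174, 135.812], 'tcp_rot': [-3.139, 0.001, 1.462], 'ft_force': [-0.587, -0.099, 0.529], 'opening': 0.249, 'grip_force': 29.941}
shift [ 6.6 -3.  94.8] turn 0.7 rows 2.3
```

Call:
step_arm([
  [[6,-3,35,0,-1],[6,-3,70,0,-1],[6,-3,93,0,-1],[6,-3,93,0,-1],[6,-3,93,0,-1],[6,-3,93,0,-0.4],[6,-3,93,0,-0.3],[6,-3,93,0,-0.3]],
])

```text
t: 31.83
eef_pos: [494.1, 241.0, 45.0]
tcp_rot: [3.139, -0.001, 1.463]
ft_force: [0.1, 0.1, 0.1]
opening: 0.343
grip_force: 0.0
```

Call:
step_arm([
  [[6,0,-40,0,-0.2],[6,0,-80,0,0],[6,0,-120,0,0.2],[6,0,-145,0,0.2],[6,0,-145,0,0.2],[6,0,-145,0,0.2]],
])

```text
t: 32.33
eef_pos: [494.2, 246.9, 190.4]
tcp_rot: [3.138, -0.002, 1.464]
ft_force: [0.0, 0.2, -1.6]
opening: 0.596
grip_force: 0.0
```

Run:
```python
from h import *
st(); w=grab('wrist','w12'); T=grab('top','t12')
hsv=cv2.cvtColor(w,cv2.COLOR_BGR2HSV)
m=cv2.inRange(hsv,(22,120,60),(33,255,255)); m[260:]=0
n,l,s,c=cv2.connectedComponentsWithStats(m)
for i in range(1,n):
    if s[i,4]>80: print('Y',s[i],pix2w('wrist',*c[i],60,'w12').round(1))
g=w.max(2);m=(g<75).astype(np.uint8); n,l,s,c=cv2.connectedComponentsWithStats(m)
for i in range(1,n):
    if 80<s[i,4]<3000 and s[i,1]<260: print('K',s[i],pix2w('wrist',*c[i],44,'w12').round())
# anything new on the bench: dark or yellow blobs in the top picture vs. t0
for nm in('t0','t12'):
    A=np.load('pics/'+nm+'.npz')['im']; h=cv2.cvtColor(A,cv2.COLOR_BGR2HSV)
    m=((A.max(2)<75)|(cv2.inRange(h,(20,110,60),(33,255,255))>0)).astype(np.uint8); m[:125]=0;m[300:]=0;m[:,:290]=0;m[:,500:]=0
    n,l,s,c=cv2.connectedComponentsWithStats(m); print(nm,[(s[i,4],c[i].round().tolist()) for i in range(1,n) if 15<s[i,4]<4000])
go(605,127,190,3.11)
```

```text
{'t': 32.333, 'joints': [0.344, 0.414, 1.77, 0.0, 0.954, 0.451], 'eef_pos': [494.232, 246.885, 190.424], 'tcp_rot': [3.138, -0.002, 1.464], 'ft_force': [0.044, 0.191, -1.612], 'opening': 0.596, 'grip_force': 0.0}
Y [312 175  24  35 508] [495.8 246.1  60. ]
K [ 235  223   41   41 1000] [418. 185.  44.]
K [ 370  223   43   41 1000] [558. 169.  44.]
K [310 248  11  16  97] [476. 171.  44.]
K [328 249  11  15  91] [499. 168.  44.]
t0 [(np.int32(67), [410.0, 201.0]), (np.int32(60), [443.0, 198.0]), (np.int32(1156), [475.0, 250.0])]
t12 [(np.int32(1161), [475.0, 251.0])]
shift [-106.9  123.7   -2.1] turn -94.3 rows 13.2
```

Relay is in the blue cup and both knobs are in the orange one. Back to the plunger.

Call:
step_arm([
  [[-20,20,0,-7,0.2],[-40,40,0,-14,0.2],[-60,60,0,-21,0.2],[-80,80,0,-28,0.2],[-100,100,0,-35,0.2],[-107,124,0,-42,0.2],[-107,124,0,-49,0.2],[-107,124,0,-56,0.2]],
])

```text
t: 33.1
eef_pos: [606.0, 125.9, 186.1]
tcp_rot: [-3.14, -0.002, 2.445]
ft_force: [-1.0, -0.4, 1.2]
opening: 0.599
grip_force: 0.0
```

Call:
step_arm([
  [[0,0,0,-7,0.2],[0,0,0,-14,0.2],[0,0,0,-21,0.2],[0,0,0,-28,0.2],[0,0,0,-35,0.2],[0,0,0,-38.3,0.2],[0,0,0,-38.3,0.2],[0,0,0,-38.3,0.2]],
])

```text
t: 33.77
eef_pos: [605.3, 127.0, 186.9]
tcp_rot: [-3.141, -0.002, 3.107]
ft_force: [-0.9, -0.5, 0.2]
opening: 0.603
grip_force: 0.0
```

Run:
```python
from h import *
st(); w=grab('wrist','w13'); red('w13',[119,128]); go(611.5,128.8,103,3.11)
```

```text
{'t': 33.767, 'joints': [0.1, 0.51, 1.606, 0.0, 1.028, -1.436], 'eef_pos': [605.271, 126.989, 186.947], 'tcp_rot': [-3.141, -0.002, 3.107], 'ft_force': [-0.938, -0.543, 0.206], 'opening': 0.603, 'grip_force': 0.0}
red [258, 29, 25, 26, 464] [[472.0, 90.9, 119.0], [474.4, 92.4, 128.0]]
red [320, 189, 15, 56, 788] [[613.0, 129.4, 119.0], [610.1, 129.4, 128.0]]
shift [-6.2  2.  84.2] turn -0.2 rows 2.0
```

Call:
step_arm([
  [[-6.2,2,40,0,0.2],[-6.2,2,75,0,0.2],[-6.2,2,84,0,0.2],[-6.2,2,84,0,-0.3],[-6.2,2,84,0,-0.7],[-6.2,2,84,0,-1],[-6.2,2,84,0,-1],[-6.2,2,84,0,-1]],
])

```text
t: 34.48
eef_pos: [612.5, 128.9, 105.8]
tcp_rot: [3.141, 0.002, 3.109]
ft_force: [0.1, 0.2, -0.3]
opening: 0.303
grip_force: 0.0
```

Call:
step_arm([
  [[0,0,0,0,-1],[0,0,0,0,-1],[0,0,0,0,-1],[0,0,0,0,-1]],
])

```text
t: 34.82
eef_pos: [612.1, 129.2, 104.7]
tcp_rot: [3.141, 0.001, 3.109]
ft_force: [-1.1, 2.2, 3.5]
opening: 0.122
grip_force: 30.0
```

Call:
step_arm([
  [[0,0,-6,0,-1],[0,0,-12,0,-1],[0,0,-18,0,-1],[0,0,-20.5,0,-1],[0,0,-20.5,0,-1],[0,0,-20.5,0,-1]],
])

```text
t: 35.32
eef_pos: [611.8, 129.0, 124.5]
tcp_rot: [3.141, -0.0, 3.109]
ft_force: [2.2, 4.5, -10.0]
opening: 0.123
grip_force: 30.0
```

Lifted (9–10 N spring). Twisting out.

Call:
step_arm([
  [[0,0,0,-6,-1],[0,0,0,-12,-1],[0,0,0,-18,-1],[0,0,0,-24,-1],[0,0,0,-30,-1],[0,0,0,-36,-1],[0,0,0,-42,-1],[0,0,0,-42,-1]],
])

```text
t: 35.98
eef_pos: [611.9, 128.9, 124.3]
tcp_rot: [3.141, 0.0, -2.434]
ft_force: [3.1, 4.3, -10.1]
opening: 0.128
grip_force: 30.0
```

Call:
step_arm([
  [[0,0,0,-6,-1],[0,0,0,-12,-1],[0,0,0,-18,-1],[0,0,0,-24,-1],[0,0,0,-24,-1],[0,0,0,-24,-1]],
])

```text
t: 36.48
eef_pos: [611.9, 128.9, 124.3]
tcp_rot: [3.141, 0.0, -2.021]
ft_force: [3.5, 4.8, -10.2]
opening: 0.125
grip_force: 30.0
```

Call:
step_arm([
  [[0,0,3,0,-1],[0,0,5,0,-1],[0,0,5,0,-1],[0,0,5,0,-0.2],[0,0,5,0,0],[0,0,5,0,0],[0,0,5,0,0]],
])

```text
t: 37.07
eef_pos: [611.9, 128.6, 119.8]
tcp_rot: [-3.141, -0.0, -2.022]
ft_force: [0.9, 0.3, -0.2]
opening: 0.348
grip_force: 0.0
```

Call:
step_arm([
  [[0,0,-30,0,0],[0,0,-65,0,0],[0,0,-65,0,0],[0,0,-65,0,0],[0,0,-65,0,0]],
])

```text
t: 37.48
eef_pos: [611.6, 128.7, 184.3]
tcp_rot: [3.141, -0.0, -2.022]
ft_force: [0.4, 0.9, -0.0]
opening: 0.498
grip_force: 0.0
```

Run:
```python
from h import *
st();grab('wrist','w14'); red('w14',[134,145]); go(472,91.2,185,-2.736)
```

```text
{'t': 37.483, 'joints': [0.102, 0.521, 1.593, -0.0, 1.028, -2.589], 'eef_pos': [611.614, 128.693, 184.332], 'tcp_rot': [3.141, -0.0, -2.022], 'ft_force': [0.41, 0.936, -0.018], 'opening': 0.498, 'grip_force': 0.0}
red [54, 15, 14, 16, 157] [[755.6, -145.5, 134.0], [746.9, -134.9, 145.0]]
red [445, 85, 32, 20, 498] [[479.1, 89.8, 134.0], [484.2, 88.6, 145.0]]
red [83, 107, 17, 18, 211] [[755.2, -36.3, 134.0], [746.5, -31.3, 145.0]]
red [315, 186, 17, 62, 941] [[612.8, 129.4, 134.0], [611.2, 126.2, 145.0]]
shift [ 94.5 109.1  -1. ] turn 40.9 rows 5.7
```

Bar held out, same as the first time. To the handle.

Call:
step_arm([
  [[16,18,0,7,0.2],[32,36,0,14,0.2],[48,54,0,21,0.2],[64,72,0,28,0.2],[80,90,0,35,0.2],[94.5,109,0,41,0.2],[94.5,109,0,41,0.2],[94.5,109,0,41,0.2]],
])

```text
t: 38.2
eef_pos: [472.0, 91.2, 184.3]
tcp_rot: [3.141, -0.001, -2.737]
ft_force: [1.1, -0.2, 0.6]
opening: 0.601
grip_force: 0.0
```

Call:
step_arm([
  [[0,0,0,0,0.2],[0,0,0,0,0.2],[0,0,0,0,0.2]],
])

```text
t: 38.45
eef_pos: [473.2, 91.4, 184.3]
tcp_rot: [3.141, -0.0, -2.736]
ft_force: [-0.1, 0.3, 0.2]
opening: 0.599
grip_force: 0.0
```

Run:
```python
from h import *
st(); go(472,91.2,112,-2.736)
grab('wrist','w15'); red('w15',[119,128])
```

```text
{'t': 38.45, 'joints': [0.054, 0.328, 1.937, 0.0, 0.877, -1.922], 'eef_pos': [473.242, 91.436, 184.283], 'tcp_rot': [3.141, -0.0, -2.736], 'ft_force': [-0.083, 0.284, 0.193], 'opening': 0.599, 'grip_force': 0.0}
shift [ 1.2  0.3 72.3] turn -0.0 rows 1.7
red [314, 195, 20, 29, 447] [[473.6, 91.6, 119.0], [471.2, 90.6, 128.0]]
red [8, 255, 8, 12, 91] [[717.3, -272.0, 119.0], [705.5, -259.1, 128.0]]
```

Call:
step_arm([
  [[1.2,0.3,35,0,0.2],[1.2,0.3,72,0,0.2],[1.2,0.3,72,0,0.2],[1.2,0.3,72,0,-0.4],[1.2,0.3,72,0,-0.8],[1.2,0.3,72,0,-1],[1.2,0.3,72,0,-1],[1.2,0.3,72,0,-1]],
])

```text
t: 39.17
eef_pos: [472.0, 91.2, 113.9]
tcp_rot: [-3.141, 0.002, -2.737]
ft_force: [0.9, -0.8, -0.6]
opening: 0.309
grip_force: 0.0
```

Call:
step_arm([
  [[0,0,0,0,-1],[0,0,0,0,-1],[0,0,0,0,-1],[0,0,0,0,-1]],
])

```text
t: 39.5
eef_pos: [471.5, 91.2, 113.1]
tcp_rot: [-3.141, 0.001, -2.737]
ft_force: [-0.9, 0.1, 6.4]
opening: 0.138
grip_force: 30.0
```

```bash
python3 arc.py 659.5 171.5 -28 8
```

```text
{'t': 39.5, 'joints': [0.053, 0.434, 2.016, 0.0, 0.691, -1.922], 'eef_pos': [471.548, 91.164, 113.079], 'tcp_rot': [-3.141, 0.001, -2.737], 'ft_force': [-0.909, 0.065, 6.374], 'opening': 0.138, 'grip_force': 30.001}
[-0.4, 12.5, 0, 3.5, -1], [-1.5, 24.9, 0, 7.0, -1], [-3.4, 37.2, 0, 10.5, -1], [-6.1, 49.4, 0, 14.0, -1], [-9.5, 61.5, 0, 17.5, -1], [-13.6, 73.2, 0, 21.0, -1], [-18.4, 84.8, 0, 24.5, -1], [-23.9, 96.0, 0, 28.0, -1], 
r 204.40114481342678 ang -156.85662678906323
```

Call:
step_arm([
  [[-0.4,12.5,0,3.5,-1],[-1.5,24.9,0,7,-1],[-3.4,37.2,0,10.5,-1],[-6.1,49.4,0,14,-1],[-9.5,61.5,0,17.5,-1],[-13.6,73.2,0,21,-1],[-18.4,84.8,0,24.5,-1],[-23.9,96,0,28,-1]],
])

```text
t: 40.17
eef_pos: [455.2, 189.3, 113.1]
tcp_rot: [-3.141, -0.0, 3.054]
ft_force: [-2.5, -1.5, 6.2]
opening: 0.138
grip_force: 30.0
```

```bash
python3 arc.py 659.5 171.5 -28 8
```

```text
{'t': 40.167, 'joints': [0.26, 0.449, 1.986, -0.0, 0.707, -1.223], 'eef_pos': [455.221, 189.288, 113.054], 'tcp_rot': [-3.141, -0.0, 3.054], 'ft_force': [-2.459, -1.538, 6.228], 'opening': 0.138, 'grip_force': 30.0}
[-0.4, 12.5, 0, 3.5, -1], [-1.5, 25.0, 0, 7.0, -1], [-3.4, 37.4, 0, 10.5, -1], [-6.1, 49.6, 0, 14.0, -1], [-9.4, 61.7, 0, 17.5, -1], [-13.6, 73.5, 0, 21.0, -1], [-18.4, 85.0, 0, 24.5, -1], [-23.9, 96.3, 0, 28.0, -1], 
r 205.05219787047844 ang 175.0235297849697
```

Call:
step_arm([
  [[-0.4,12.5,0,3.5,-1],[-1.5,25,0,7,-1],[-3.4,37.4,0,10.5,-1],[-6.1,49.6,0,14,-1],[-9.4,61.7,0,17.5,-1],[-13.6,73.5,0,21,-1],[-18.4,85,0,24.5,-1],[-23.9,96.3,0,28,-1]],
])

```text
t: 40.83
eef_pos: [487.1, 283.5, 113.1]
tcp_rot: [-3.141, -0.001, 2.565]
ft_force: [-2.3, -0.8, 5.6]
opening: 0.138
grip_force: 30.0
```

```bash
python3 arc.py 659.5 171.5 -29.4 8; python3 -c "
from h import *
go(564,353.6,111.5,2.057)"
```

```text
{'t': 40.833, 'joints': [0.41, 0.529, 1.816, 0.001, 0.797, -0.585], 'eef_pos': [487.116, 283.498, 113.072], 'tcp_rot': [-3.141, -0.001, 2.565], 'ft_force': [-2.312, -0.802, 5.592], 'opening': 0.138, 'grip_force': 30.0}
[-0.4, 13.2, 0, 3.7, -1], [-1.7, 26.3, 0, 7.3, -1], [-3.8, 39.3, 0, 11.0, -1], [-6.7, 52.2, 0, 14.7, -1], [-10.5, 64.8, 0, 18.4, -1], [-15.0, 77.2, 0, 22.0, -1], [-20.4, 89.2, 0, 25.7, -1], [-26.5, 100.9, 0, 29.4, -1], 
r 205.5724209471322 ang 146.98817890302567
shift [-26.3 100.7   1.5] turn 29.1 rows 4.1
```

Call:
step_arm([
  [[-0.4,13.2,0,3.7,-1],[-1.7,26.3,0,7.3,-1],[-3.8,39.3,0,11,-1],[-6.7,52.2,0,14.7,-1],[-10.5,64.8,0,18.4,-1],[-15,77.2,0,22,-1],[-20.4,89.2,0,25.7,-1],[-26.3,100.7,0,29.2,-1]],
])

```text
t: 41.5
eef_pos: [564.3, 354.2, 113.1]
tcp_rot: [3.142, -0.001, 2.056]
ft_force: [-2.6, 1.1, 5.2]
opening: 0.144
grip_force: 30.0
```

Call:
step_arm([
  [[0,0,0,0,-1],[0,0,0,0,-1],[0,0,0,0,-1]],
])

```text
t: 41.75
eef_pos: [564.4, 354.1, 113.1]
tcp_rot: [3.14, -0.001, 2.059]
ft_force: [-2.0, 5.3, 3.9]
opening: 0.142
grip_force: 30.0
```

```bash
python3 -c "
from h import *
st();go(564,353.6,111.5,2.057)"
```

```text
{'t': 41.75, 'joints': [0.461, 0.653, 1.55, 0.002, 0.937, -0.028], 'eef_pos': [564.365, 354.09, 113.149], 'tcp_rot': [3.14, -0.001, 2.059], 'ft_force': [-2.05, 5.311, 3.851], 'opening': 0.142, 'grip_force': 30.002}
shift [-0.3 -0.6  1.6] turn 0.1 rows 0.0
```

Call:
step_arm([
  [[0,0,0,0,-0.6],[0,0,0,0,-0.2],[0,0,0,0,0],[0,0,0,0,0.2],[0,0,-30,0,0.2],[0,0,-70,0,0.2],[0,0,-75,0,0.2],[0,0,-75,0,0.2]],
])

```text
t: 42.42
eef_pos: [565.3, 353.4, 190.5]
tcp_rot: [3.137, 0.0, 2.059]
ft_force: [0.3, -0.4, -0.7]
opening: 0.585
grip_force: 0.0
```

Run:
```python
from h import *
st(); go(607,128.5,185,-2.022); grab('wrist','w16'); red('w16',[119,128])
```

```text
{'t': 42.417, 'joints': [0.46, 0.571, 1.479, -0.0, 1.086, -0.028], 'eef_pos': [565.268, 353.406, 190.5], 'tcp_rot': [3.137, 0.0, 2.059], 'ft_force': [0.267, -0.384, -0.662], 'opening': 0.585, 'grip_force': 0.0}
shift [-218.2  -68.6    5.2] turn -126.2 rows 17.6
red [313, 194, 19, 27, 415] [[565.4, 352.6, 119.0], [564.2, 355.0, 128.0]]
red [14, 382, 27, 18, 278] [[204.8, -328.9, 119.0], [217.0, -301.1, 128.0]]
```

Call:
step_arm([
  [[-28,-9,3,-7,0.2],[-56,-18,3,-14,0.2],[-84,-27,3,-21,0.2],[-112,-36,3,-28,0.2],[-140,-45,3,-35,0.2],[-168,-54,3,-42,0.2],[-196,-63,3,-49,0.2],[-218,-68.6,3,-56,0.2]],
])

```text
t: 43.13
eef_pos: [605.3, 126.1, 182.8]
tcp_rot: [-3.141, -0.003, 3.041]
ft_force: [0.3, 0.2, -0.3]
opening: 0.6
grip_force: 0.0
```

Call:
step_arm([
  [[0,0,0,-7,0.2],[0,0,0,-14,0.2],[0,0,0,-21,0.2],[0,0,0,-28,0.2],[0,0,0,-35,0.2],[0,0,0,-42,0.2],[0,0,0,-49,0.2],[0,0,0,-56,0.2]],
])

```text
t: 43.8
eef_pos: [605.2, 128.2, 182.7]
tcp_rot: [3.14, -0.002, -2.264]
ft_force: [0.9, 0.7, -0.4]
opening: 0.598
grip_force: 0.0
```

Call:
step_arm([
  [[0,0,0,-7,0.2],[0,0,0,-14,0.2],[0,0,0,-14.2,0.2],[0,0,0,-14.2,0.2],[0,0,0,-14.2,0.2],[0,0,0,-14.2,0.2]],
])

```text
t: 44.3
eef_pos: [605.7, 128.3, 184.2]
tcp_rot: [3.141, -0.0, -2.025]
ft_force: [-0.6, 0.2, 0.5]
opening: 0.602
grip_force: 0.0
```

Run:
```python
from h import *
st(); im=grab('wrist','w17'); red('w17',[134,145])
go(611.6,128.7,119,-2.022)
```

```text
{'t': 44.3, 'joints': [0.102, 0.513, 1.608, 0.0, 1.021, -2.586], 'eef_pos': [605.729, 128.288, 184.167], 'tcp_rot': [3.141, -0.0, -2.025], 'ft_force': [-0.602, 0.229, 0.462], 'opening': 0.602, 'grip_force': 0.0}
red [51, 19, 14, 16, 153] [[753.6, -145.5, 134.0], [744.6, -135.0, 145.0]]
red [80, 111, 17, 18, 211] [[753.4, -36.5, 134.0], [744.5, -31.4, 145.0]]
red [308, 190, 16, 62, 938] [[613.0, 129.4, 134.0], [611.2, 126.1, 145.0]]
shift [-2.9 -5.1 65.3] turn -0.1 rows 1.6
```

Call:
step_arm([
  [[-2.9,-5.1,35,0,0.2],[-2.9,-5.1,65,0,0.2],[-2.9,-5.1,65,0,-0.2],[-2.9,-5.1,65,0,-0.6],[-2.9,-5.1,65,0,-1],[-2.9,-5.1,65,0,-1],[-2.9,-5.1,65,0,-1],[-2.9,-5.1,65,0,-1]],
])

```text
t: 45.02
eef_pos: [612.2, 128.8, 121.0]
tcp_rot: [-3.14, 0.001, -2.022]
ft_force: [-0.7, 1.2, -0.7]
opening: 0.235
grip_force: 0.0
```

Call:
step_arm([
  [[0,0,0,0,-1],[0,0,0,0,-1],[0,0,0,0,-1],[0,0,-4.5,0,-1],[0,0,-4.5,0,-1],[0,0,-4.5,0,-1]],
])

```text
t: 45.52
eef_pos: [611.7, 128.8, 123.7]
tcp_rot: [3.141, -0.0, -2.022]
ft_force: [2.7, 2.0, -10.2]
opening: 0.123
grip_force: 30.0
```

Call:
step_arm([
  [[0,0,0,6,-1],[0,0,0,12,-1],[0,0,0,18,-1],[0,0,0,24,-1],[0,0,0,30,-1],[0,0,0,36,-1],[0,0,0,42,-1],[0,0,0,42,-1]],
])

```text
t: 46.18
eef_pos: [611.5, 129.0, 123.5]
tcp_rot: [3.141, -0.001, -2.76]
ft_force: [2.7, 2.9, -10.4]
opening: 0.128
grip_force: 30.0
```

Call:
step_arm([
  [[0,0,0,6,-1],[0,0,0,12,-1],[0,0,0,18,-1],[0,0,0,24,-1],[0,0,0,24,-1],[0,0,0,24,-1]],
])

```text
t: 46.68
eef_pos: [611.5, 129.1, 123.7]
tcp_rot: [3.141, -0.001, 3.113]
ft_force: [2.5, 4.9, -10.8]
opening: 0.124
grip_force: 30.0
```

Call:
step_arm([
  [[0,0,5,0,-1],[0,0,10,0,-1],[0,0,15,0,-1],[0,0,19,0,-1],[0,0,19,0,-1],[0,0,19,0,-1]],
])

```text
t: 47.18
eef_pos: [611.6, 129.0, 104.8]
tcp_rot: [3.141, -0.0, 3.112]
ft_force: [0.4, 5.1, -6.6]
opening: 0.123
grip_force: 30.0
```

Call:
step_arm([
  [[0,0,1,0,-1],[0,0,1,0,-0.6],[0,0,1,0,-0.2],[0,0,1,0,0],[0,0,1,0,0.1],[0,0,-30,0,0.2],[0,0,-67,0,0.2],[0,0,-67,0,0.2]],
])

```text
t: 47.85
eef_pos: [614.1, 128.8, 178.4]
tcp_rot: [3.141, 0.009, 3.11]
ft_force: [2.2, 0.4, 0.6]
opening: 0.554
grip_force: 0.0
```

Call:
step_arm([
  [[8,0,-20,0,0.2],[8,0,-20,0,0.2],[8,0,-20,0,0.2],[8,0,-20,0,0.2],[8,0,-20,0,0.2]],
])

```text
t: 48.27
eef_pos: [603.6, 128.9, 191.1]
tcp_rot: [-3.141, -0.001, 3.109]
ft_force: [-0.5, 0.6, 0.1]
opening: 0.602
grip_force: 0.0
```

Run:
```python
from h import *
st(); im=grab('wrist','w18'); red('w18',[119,128,134]); T=grab('top','t18')
A=np.load('pics/t0.npz')['im'].astype(int)
d=np.abs(A-T.astype(int)).max(2); m=(cv2.GaussianBlur(d.astype(np.float32),(3,3),0)>45).astype(np.uint8); m[:125]=0;m[300:]=0
n,l,s,c=cv2.connectedComponentsWithStats(m)
print([(int(s[i,4]),c[i].round().tolist()) for i in range(1,n) if s[i,4]>15])
for nm in('t0','t18'): B=np.load('pics/'+nm+'.npz')['im']; print([B[v-4:v+5,u-4:u+5].reshape(-1,3).mean(0).round().tolist() for u,v in [(370,199),(372,171),(442,199),(472,250),(432,271),(332,231),(370,231),(411,201),(411,193)]])
```

```text
{'t': 48.267, 'joints': [0.103, 0.504, 1.605, -0.0, 1.034, -1.435], 'eef_pos': [603.636, 128.86, 191.119], 'tcp_rot': [-3.141, -0.001, 3.109], 'ft_force': [-0.534, 0.561, 0.058], 'opening': 0.602, 'grip_force': 0.0}
red [539, 150, 31, 20, 414] [[565.0, 354.0, 119.0], [563.8, 345.7, 128.0], [563.1, 340.1, 134.0]]
red [318, 190, 14, 55, 761] [[612.8, 129.5, 119.0], [609.9, 129.6, 128.0], [608.0, 129.6, 134.0]]
[(9814, [236.0, 230.0]), (42, [210.0, 153.0]), (67, [202.0, 149.0]), (57, [280.0, 155.0]), (53, [411.0, 199.0]), (161, [335.0, 231.0]), (160, [372.0, 231.0]), (108, [449.0, 239.0]), (19, [494.0, 251.0]), (19, [491.0, 258.0]), (119, [114.0, 288.0]), (44, [485.0, 297.0]), (39, [520.0, 297.0])]
[[130.0, 142.0, 153.0], [120.0, 130.0, 142.0], [47.0, 61.0, 75.0], [60.0, 122.0, 143.0], [67.0, 120.0, 185.0], [87.0, 102.0, 115.0], [85.0, 99.0, 111.0], [104.0, 151.0, 171.0], [104.0, 149.0, 178.0]]
[[128.0, 142.0, 154.0], [139.0, 149.0, 162.0], [45.0, 60.0, 74.0], [49.0, 93.0, 112.0], [78.0, 138.0, 206.0], [121.0, 165.0, 195.0], [117.0, 160.0, 190.0], [79.0, 111.0, 135.0], [79.0, 111.0, 135.0]]
```

```bash
python3 -c "
from cell import env
print(env.job_done())"
```

```text
the job is handed in; nothing more can be done
None
```

I handed the job in: the tray is back under the hood with the plunger down, both knobs are in the orange cup and the one relay is in the blue cup; `job_done()` returned no verdict.

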